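# Put the emergency lantern back together under the circuit box

## Robot

A 6-joint arm with a two-finger parallel gripper is mounted at the origin on the work surface. World frame = base frame: x ahead of the robot, y to its left, z up, the work surface at z = 0. Lengths are in mm, angles in degrees, forces in N, time in s.
With the tool pointing down it reaches from about 350 to 850 mm from the base axis. Payload 8.1 kg.
Tool frame: the origin (TCP) lies midway between the tips of the shut fingers; the grasp point (between the pads) lies 19 mm behind it (r.grip_depth is the distance from the TCP to the grasp point, in mm); z points along the fingers, y is the direction in which the jaws open and shut (so a half turn about z gives the same grasp; the last joint's range is limited). The gripper opens to 85 mm and grips with 20 to 120 N. Pads are 22 mm wide; open, the fingers measure 114 mm over their backs; the gripper's body (76 mm by 85 mm) begins 54 mm behind the grasp point. The pads swing forward as they close: fully open they stand 13 mm farther back than shut.
Start: joints at [70.394, 7.471, 85.268, -0, 87.261, -4.893], TCP at [152.37, 580.335, 231.292] pointing down, gripper open.
Joint ranges: [-169.43, 169.43], [-51.17, 129.36], [1.28, 143.12], [-76.62, 256.62], [0, 156.53], [-152.29, 152.29]. Speed limits (degrees/s): [136.94, 136.94, 159.86, 180, 180, 180].

## Interface

Orientations are given as [roll, pitch, yaw] about the fixed x, y, z axes, in that order (R = Rz(yaw) Ry(pitch) Rx(roll)).
In Python, from bench import r, imaging gives the robot as it stands.
- The arm moves only by the shell command python3 -m creep 'ROWS' [FORCE]. ROWS is text: rows parted by semicolons, each of 7 numbers parted by spaces: the shift along the tool's x, y, z in cm, then the turn, a rotation vector about the tool's x, y, z in degrees, then the finger opening in cm, from 0 to 8.54. In form: dx dy dz ax ay az gripper; .... A call has 1 to 20 rows; each row is the pose to reach, as a shift and turn from the pose measured when the call began, along the tool's axes at that moment; what a row does not reach only later rows make up. A row lasts 1/10 s, in which the tool goes at most 50 mm and 8.59 degrees, less where a joint would pass 70% of its speed; a pose out of reach is approached as far as the arm can. A call with a gripper value outside its range is refused whole. The fingers move at their own pace and stop on an object; FORCE is the grip in N (left out, the last holds). Time passes only in rows, so rows that repeat a pose let the fingers close. It gives the time, the measured TCP pose, the force and the opening at its end, in the units of the state.
- r.sense(): the state, without advancing time (a new reading comes with each control period).
- imaging.snapshot(name): name is "scene" or "side" or "wrist"; returns the picture (400x640x3 uint8, red, green, blue); there is no depth.
- imaging.camera_info(name): a dict with "camera_matrix" (3x3 intrinsics, pixels), "R" (3x3) and "t" (3): a world point X has camera coordinates R X + t. Camera axes: x right, y down, z forward; pixel columns grow to the right and rows downward; lengths in mm; the calibration is good to about 2 mm. A picture is of the moment at which its call begins: read the wrist's pose just before it. camera_info takes no time and is no camera call; for the wrist camera it gives the pose at the moment of the call.
- r.hand_in(): hands the job in, once; it reports no verdict.
The state is a dict: "time": time; "joint_pos": joint angles; "qd": joint speeds; "joint_efforts": joint torques, N m; "tool_pos": TCP position; "tcp_rot": TCP orientation; "ft_force": force on the tool from outside, world axes, zero at the start; "wrist_torque": the same for the moment, N m; "finger_gap": finger opening in mm.
Only numpy, scipy, OpenCV 4.12 (cv2) and the standard library are available. Lean on these libraries where they do the work, as an engineer would, in place of code of your own. Each camera call takes 0.05 s, during which the arm holds its last target.

## Task

The blue emergency lantern was taken apart for a new battery and bulb. Build it up again on its base where that stands, in this order: the battery pack into the well, the lamp head down over it, the bulb into the socket, the clear globe round the bulb, and last the cap, each part upright and fully home before the next goes on. Lower the parts into place rather than letting them drop, and leave the grey tilt-out bins, the screwdriver case and the lock hasp where they are.

Things in the scene. Friction and masses are not known exactly. Their poses are not given: they have to be found in the camera images.
- base: Lantern base, loose, 0.45 kg: blue round cup, 112 mm across, 40 mm high, black foot band. Inside, a round seat 90 mm across goes from the rim down to a ledge at 28 mm height; in its middle is the battery well, 53 mm across, with its floor at 8 mm height. Origin: centre of underside, z up.
- battery: Battery pack, loose, 0.11-0.23 kg: upright green cylinder with black ends and brass contact ring on top, 46 mm across, 66 mm tall, lower edge bevelled. Home in the well its underside is 8 mm above the base's underside, its top 34 mm above the base's rim (grip it there). Origin: centre of underside, z up.
- lamp_head: Lamp head, 0.17 kg: blue upside-down cup 80 mm across; bore below 64 mm wide, 50 deep. Deck at 56 mm height; white neck 44 mm across rises from it to 86 mm (grip it above its 6 mm high foot cone, 51 mm across). Neck top: socket hole 29 mm wide, 20 deep. Home: underside on the base's ledge, 28 mm above the base's underside. Origin: centre of underside, z up.
- bulb: Bulb, 0.06 kg, standing on its brass plug (24 mm across, 18 mm long, end bevelled); white collar 37 mm across from 18 to 40 mm height, then amber glass dome 30 mm across up to 70 mm. Grip the collar's upper part. Home: collar on the neck's top, bulb underside 68 mm above the lamp head's underside. Origin: centre of plug's underside, z up.
- globe: Globe, 0.10 kg: upright clear plastic open tube with grey seals at both ends, 66 mm across outside, 58 mm inside, 90 mm tall; grip it across the outside near the top. Home: stands on the deck round neck and bulb, its underside 56 mm above the lamp head's underside. Origin: centre of lower opening, z up.
- cap: Cap, 0.10 kg: blue disc 78 mm across from 8 to 18 mm height, below it a tapered black spigot 50 mm across, on top a black upright lug up to 50 mm height, 12 mm thick along the cap's x, 44 mm long along its y; grip across the 12 mm. Home: disc on the globe's rim, spigot inside, cap underside 82 mm above the globe's underside; any yaw. Origin: centre of underside, z up.
- tilt_bins: Bystander, loose, 1.8 kg: grey bank of three tilt-out bins at the robot's left (+y), 360 mm wide, 130 mm deep, 160 mm high, one bin tipped out by about 50 mm. Origin: centre of the underside; its front, towards the work, is its -x side.
- driver_case: Bystander, loose, 0.95 kg: black hard case opened flat at the robot's right (-y), five steel screwdrivers in one half; 250 mm along its x, 306 mm along its y, 32 mm high. Origin: middle of the hinge line, at the underside.
- hasp: Bystander, loose, 0.14 kg: aluminium lock hasp lying flat beyond the work, 176 mm long along its x, 40 mm wide, 4 to 9 mm thick, with a 23 mm high staple near its +x end. Origin: on the underside, near the middle.
Things that resemble listed ones, but are neither listed nor needed, are in the scene too. Leave any red look-alike of the battery alone.

How it is judged (in metres and radians):
On the way, in this order (a step that is already met when the one before it is completed fails the run):
1. the battery pack stands down in the well of the base, upright (z of battery in the frame of base between 0.004 and 0.012 m and horizontal distance between battery and base below 0.009 m and angle between battery's own z axis and vertical below 0.08 rad), for 0.2 s.
2. the lamp head sits over the battery, in the seat of the base, upright (z of lamp_head in the frame of base between 0.024 and 0.032 m and horizontal distance between lamp_head and base below 0.009 m and angle between lamp_head's own z axis and vertical below 0.08 rad), for 0.2 s.
3. the bulb is pushed home in the socket of the lamp head, upright (z of bulb in the frame of lamp_head between 0.064 and 0.072 m and horizontal distance between bulb and lamp_head below 0.009 m and angle between bulb's own z axis and vertical below 0.08 rad), for 0.2 s.
4. the globe stands round the bulb on the deck of the lamp head, upright (z of globe in the frame of lamp_head between 0.052 and 0.06 m and horizontal distance between globe and lamp_head below 0.009 m and angle between globe's own z axis and vertical below 0.08 rad), for 0.2 s.
5. the cap lies on the globe, its spigot inside, upright (z of cap in the frame of globe between 0.078 and 0.086 m and horizontal distance between cap and globe below 0.009 m and angle between cap's own z axis and vertical below 0.08 rad), for 0.2 s.
At the end, for the whole second after the job is handed in: Base upright on the shelf within 50 mm of its start; battery and lamp head home in the base, bulb and globe on the lamp head, cap on the globe (each within 4 mm of seated height, 9 mm of its neighbour's axis, 0.08 rad of upright); all released and at rest (below 0.02 m/s) (all of step 1 and all of step 2 and all of step 3 and all of step 4 and all of step 5 and angle between base's own z axis and vertical below 0.05 rad and height (world z) of base below 0.01 m and distance of base from where it was at the start of the episode below 0.05 m and linear speed of each of base, battery, lamp_head, bulb, globe, cap below 0.02 m/s); the robot touches nothing.
It fails at once if a lantern part is let fall (faster than 0.6 m/s while the fingers do not hold it, a drop of about 20 mm) ((linear speed of battery above 0.6 m/s and contact force between the fingers and battery below 0.2 N) or (linear speed of lamp_head above 0.6 m/s and contact force between the fingers and lamp_head below 0.2 N) or (linear speed of bulb above 0.6 m/s and contact force between the fingers and bulb below 0.2 N) or (linear speed of globe above 0.6 m/s and contact force between the fingers and globe below 0.2 N) or (linear speed of cap above 0.6 m/s and contact force between the fingers and cap below 0.2 N)).
It fails at once if the grey bins are pushed more than 20 mm from the place it started in (distance of tilt_bins from where it was at the start of the episode above 0.02 m).
It fails at once if the screwdriver case is pushed more than 20 mm from the place it started in (distance of driver_case from where it was at the start of the episode above 0.02 m).
It fails at once if the hasp is pushed more than 20 mm from the place it started in (distance of hasp from where it was at the start of the episode above 0.02 m).
It also fails if it takes over 128 s, if anything falls off the work surface, if the arm or the gripper's body presses on something with over 40 N, if the wrist force passes 120 N, or if a joint passes its speed limit or range.

## Working session

There is one attempt and no reset: what is moved stays moved. The work goes in short steps, Python scripts to look and compute and a shell command to move; the robot and the scene stay as the last step left them, time stands still between calls to the robot, and variables do not carry over. Pictures are saved under pics/ and viewed, and the job is handed in when it is done.

```bash
ls; mkdir -p pics
cat > h.py <<'E'
import numpy as np, cv2
from bench import r, imaging
def snap(n,f):
    i=imaging.camera_info(n); p=imaging.snapshot(n); cv2.imwrite('pics/'+f,cv2.cvtColor(p,cv2.COLOR_RGB2BGR)); return p,i
def proj(i,X):
    K=np.array(i['camera_matrix']);c=np.array(i['R'])@np.array(X,float)+np.array(i['t']);u=K@c;return u[:2]/u[2]
def px(i,uv,z):
    K=np.array(i['camera_matrix']);R=np.array(i['R']);t=np.array(i['t'])
    d=R.T@np.linalg.solve(K,[uv[0],uv[1],1]);c=-R.T@t
    return c+d*(z-c[2])/d[2]
E
python3 - <<'E'
from h import *
for n in('scene','side','wrist'):
    p,i=snap(n,n+'0.png'); print(n,np.round(-np.array(i['R']).T@np.array(i['t'])),np.round(i['R'],2).tolist())
print(r.sense(), r.grip_depth)
E
```

```text
pics
scene [1095.  879.  935.] [[-0.88, 0.48, 0.0], [0.32, 0.6, -0.74], [-0.35, -0.65, -0.68]]
side [338. 739. 773.] [[-0.94, -0.34, 0.0], [-0.23, 0.64, -0.73], [0.25, -0.69, -0.69]]
wrist [ 78. 599. 372.] [[0.25, 0.97, -0.0], [0.92, -0.24, 0.3], [0.29, -0.08, -0.95]]
{'time': 0.15, 'joint_pos': array([ 7.03925123e+01,  7.50827816e+00,  8.53145218e+01,  9.42941967e-04,
        8.72614376e+01, -4.89356477e+00]), 'qd': array([-0.06896488, -0.1291732 , -0.14537893, -0.02957063, -0.04443976,
        0.09147541]), 'joint_efforts': array([ 1.71479278e-03, -5.70067084e+01, -5.01154196e+01, -9.52079290e-05,
        9.72315698e-03, -7.04699573e-05]), 'tool_pos': array([152.23175493, 579.93166114, 230.45705819]), 'tcp_rot': array([-1.79916150e+02, -8.12424754e-03,  1.65286025e+02]), 'ft_force': array([ 0.05477245, -0.05316054,  0.80387088]), 'wrist_torque': array([0.01064973, 0.0033499 , 0.02461852]), 'finger_gap': 85.52969900705759} 18.700000000000003
```

View pics/scene0.png

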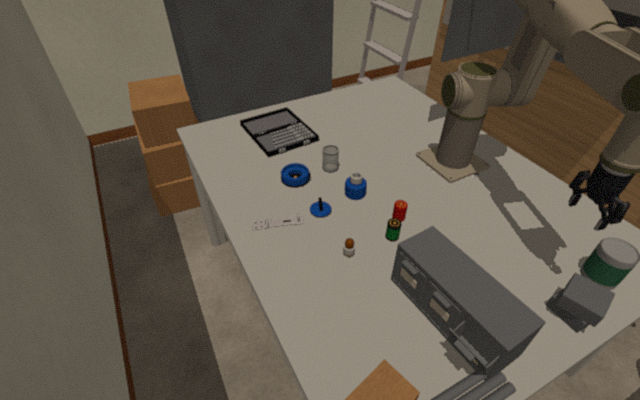

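View pics/side0.png

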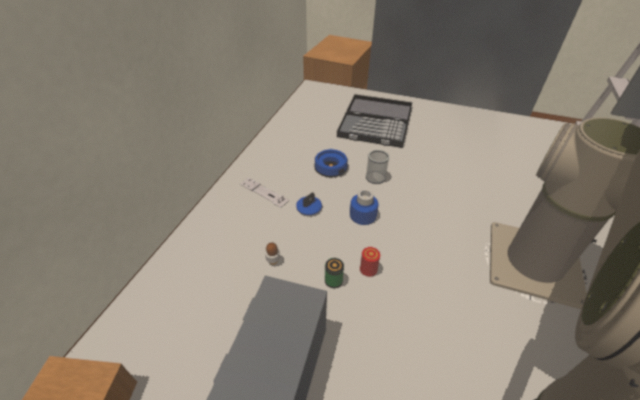

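View pics/wrist0.png

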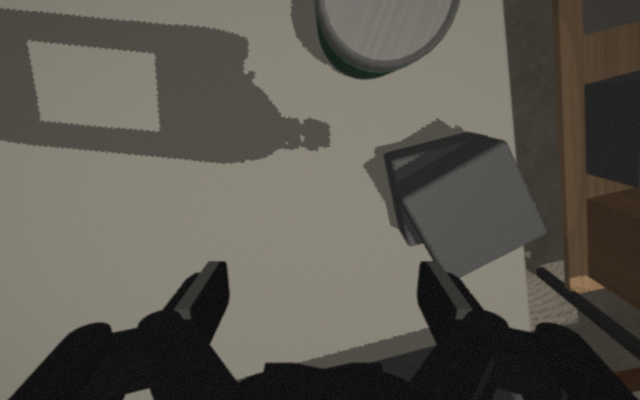

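Scene picture: base is the blue ring at (295,175), lamp head (356,187), cap (320,209), globe (331,158), bulb (349,247), green battery (393,230), red look-alike (400,210), and a green jar at (610,262). The bins are front-centre, the case is at (280,130) and the hasp at (278,222). I'll enlarge both views.

Run:
```python
import cv2
a=cv2.imread('pics/scene0.png')[140:270,240:420]; cv2.imwrite('pics/sc_crop.png',cv2.resize(a,None,fx=4.4,fy=4.4,interpolation=cv2.INTER_CUBIC))
a=cv2.imread('pics/side0.png')[140:295,230:400]; cv2.imwrite('pics/si_crop.png',cv2.resize(a,None,fx=3.8,fy=3.8,interpolation=cv2.INTER_CUBIC))
```

```text
(no output)
```

View pics/sc_crop.png

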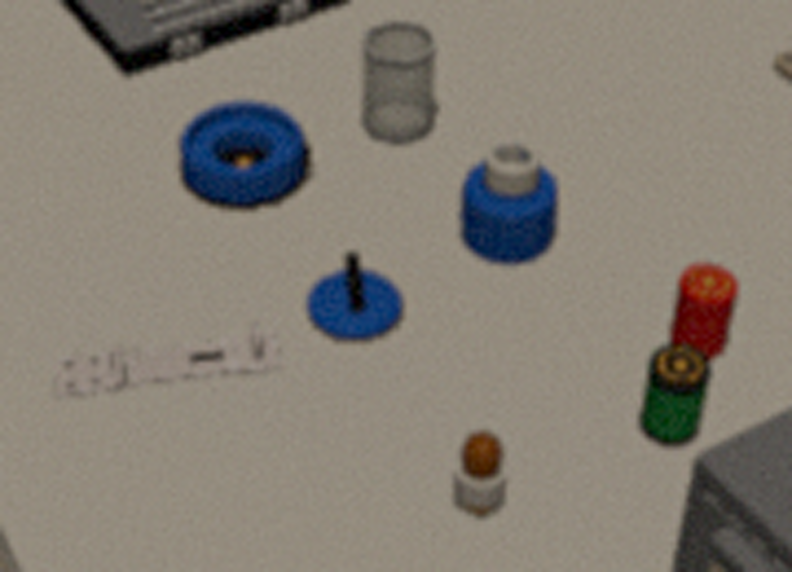

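View pics/si_crop.png

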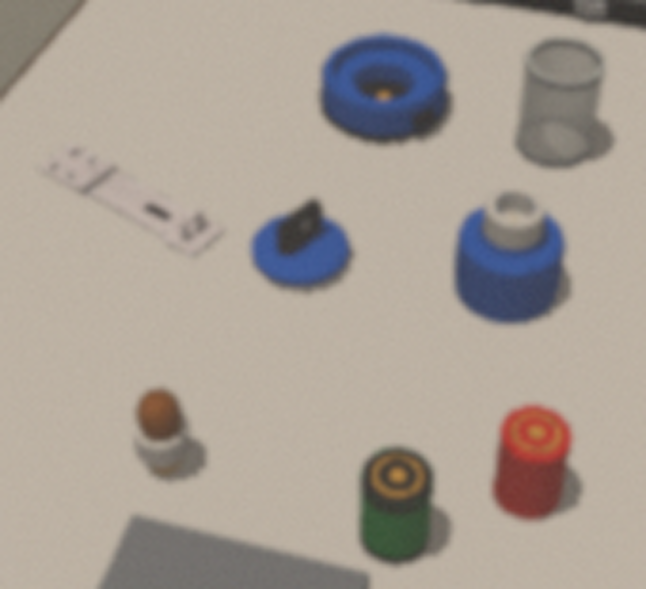

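Battery candidates: green with black ends at scene (393,230), red at (400,210) which is the decoy, and the green jar at (610,262), which is too large. I choose the green one. Next are coarse positions.

Run:
```python
from h import *
i1=imaging.camera_info('scene');i2=imaging.camera_info('side')
P={'base':((245,143),(385,75),40),'batt':((680,365),(398,475),66),'red':((708,284),(536,433),66),'head':((512,155),(515,207),86),
'bulb':((482,434),(159,392),68),'globe':((399,42),(565,62),90),'cap':((356,302),(301,247),18)}
for k,(a,b,z) in P.items():
    A=px(i1,(a[0]/4.4+240,a[1]/4.4+140),z);B=px(i2,(b[0]/3.8+230,b[1]/3.8+140),z)
    print(k,np.round(A),np.round(B))
# cap lug ends, bins corners
for uv,z in (((350,253),50),((356,262),50)): print(np.round(px(i1,(uv[0]/4.4+240,uv[1]/4.4+140),z)))
for uv,z in (((284,238),50),((316,203),50)): print('lug',np.round(px(i2,(uv[0]/3.8+230,uv[1]/3.8+140),z)))
print('bins',[np.round(px(i1,u,160)) for u in((398,262),(430,228),(545,322))])
print('hasp',[np.round(px(i1,u,5)) for u in((252,228),(303,220))])
```

```text
base [ 629. -182.   40.] [ 622. -188.   40.]
batt [476. 236.  66.] [475. 234.  66.]
red [405. 175.  66.] [402. 172.  66.]
head [467. -10.  86.] [465. -10.  86.]
bulb [640. 227.  68.] [644. 225.  68.]
globe [ 472. -190.   90.] [ 469. -192.   90.]
cap [629.  21.  18.] [623.  17.  18.]
[622.  -2.  50.]
[623.  10.  50.]
lug [627.  43.  50.]
lug [617.  -2.  50.]
bins [array([621., 425., 160.]), array([467., 369., 160.]), array([432., 722., 160.])]
hasp [array([873., -17.,   5.]), array([704.,  30.,   5.])]
```

```bash
cat >> h.py <<'E'
from scipy.spatial.transform import Rotation as Ro
def to(p,yaw,s=None):
    s=s or r.sense(); R0=Ro.from_euler('xyz',s['tcp_rot'],degrees=True)
    d=R0.inv().apply(np.array(p,float)-s['tool_pos'])/10
    rv=(R0.inv()*Ro.from_euler('xyz',[180,0,yaw],degrees=True)).as_rotvec(degrees=True)
    print('t',round(s['time'],2),'at',np.round(s['tool_pos'],1),np.round(s['tcp_rot'],1),'gap',round(s['finger_gap'],1),'j',np.round(s['joint_pos']),'F',np.round(s['ft_force'],1))
    print('  shift cm',np.round(d,2),'turn',np.round(rv,1),'steps',round(np.linalg.norm(d)/5,1))
E
python3 -c "
from h import *
to([476,235,200],165)"
```

```text
t 0.15 at [152.2 579.9 230.5] [-179.9   -0.   165.3] gap 85.5 j [70.  8. 85.  0. 87. -5.] F [ 0.1 -0.1  0.8]
  shift cm [-40.08 -25.13   3.08] turn [-0.1 -0.   0.3] steps 9.5
```

```bash
python3 -m creep '-40.1 -25.1 3 0 0 0 8.5; -40.1 -25.1 3 0 0 0 8.5; -40.1 -25.1 3 0 0 0 8.5; -40.1 -25.1 3 0 0 0 8.5; -40.1 -25.1 3 0 0 0 8.5; -40.1 -25.1 3 0 0 0 8.5; -40.1 -25.1 3 0 0 0 8.5; -40.1 -25.1 3 0 0 0 8.5; -40.1 -25.1 3 0 0 0 8.5; -40.1 -25.1 3 0 0 0 8.5; -40.1 -25.1 3 0 0 0 8.5; -40.1 -25.1 3 0 0 0 8.5; -40.1 -25.1 3 0 0 0 8.5; -40.1 -25.1 3 0 0 0 8.5'
python3 - <<'E'
from h import *
p,i=snap('wrist','w1.png'); to([476,235,30],165); print(proj(i,[476,235,66]))
E
```

```text
time: 1.55
tool_pos: [475.6, 236.3, 200.8]
tcp_rot: [-179.9, -0.0, 165.4]
ft_force: [-0.8, 0.5, 0.2]
finger_gap: 84.8
t 1.6 at [475.7 236.3 200.9] [-179.9   -0.   165.4] gap 84.8 j [ 21.  -2.  98.  -0.  84. -54.] F [ 0.2  0.6 -0.6]
  shift cm [-0.06 -0.09 17.09] turn [-0.1 -0.   0.4] steps 3.4
[322.3001859  192.88836249]
```

View pics/w1.png

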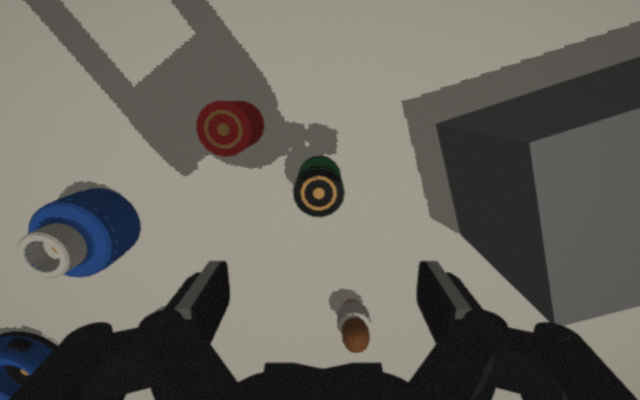

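The green battery's contact ring is at (319,193), the red decoy at (223,128), the lamp head neck at (45,254) and the bulb at (355,333).

Run:
```python
from h import *
i=imaging.camera_info('wrist')
b=px(i,(319,193),66);print(b,px(i,(223,128),66),px(i,(44,254),86),px(i,(355,337),66))
to([b[0],b[1],30],165)
```

```text
[475.45427011 232.12203734  66.        ] [400.89439506 169.15129607  66.        ] [462.88508695 -12.60049539  86.        ] [633.04647559 228.52850132  66.        ]
t 1.6 at [475.7 236.3 200.9] [-179.9   -0.   165.4] gap 84.8 j [ 21.  -2.  98.  -0.  84. -54.] F [ 0.2  0.6 -0.6]
  shift cm [-0.08 -0.38 17.09] turn [-0.1 -0.   0.4] steps 3.4
```

```bash
python3 -m creep '0 -0.3 5 0 0 0 8.5; 0 -0.3 9 0 0 0 8.5; 0 -0.3 13 0 0 0 8.5; 0 -0.3 15.5 0 0 0 8.5; 0 -0.3 17 0 0 0 8.5; 0 -0.3 17 0 0 0 8.5; 0 -0.3 17 0 0 0 8.5' 40
python3 - <<'E'
from h import *
snap('wrist','w2.png'); to([476,233,30],165)
E
```

```text
time: 2.3
tool_pos: [475.5, 233.8, 32.1]
tcp_rot: [-180.0, 0.1, 165.4]
ft_force: [0.4, -0.0, 0.2]
finger_gap: 84.8
t 2.35 at [476.1 233.9  32.8] [1.800e+02 1.000e-01 1.654e+02] gap 85.4 j [ 21.   8. 107.  -0.  65. -55.] F [ 0.5 -0.2 -0.3]
  shift cm [-0.01 -0.09  0.28] turn [0.  0.1 0.4] steps 0.1
```

View pics/w2.png

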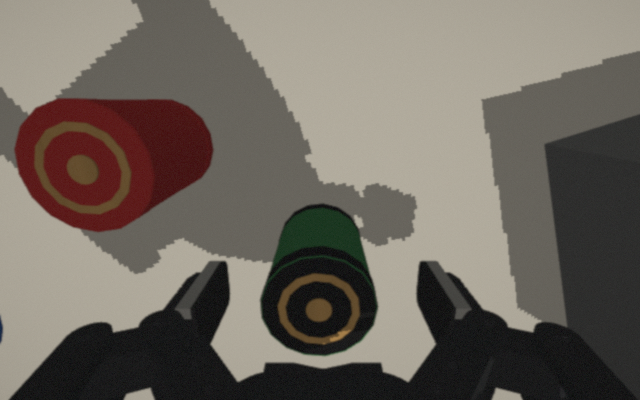

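The battery is centred between the jaws at (319,308). Closing and lifting a little.

```bash
python3 -m creep '0 -0.1 0 0 0 0 4; 0 -0.1 0 0 0 0 4; 0 -0.1 0 0 0 0 4; 0 -0.1 0 0 0 0 4; 0 -0.1 0 0 0 0 4; 0 -0.1 0 0 0 0 4; 0 -0.1 0 0 0 0 4; 0 -0.1 0 0 0 0 4; 0 -0.1 -2 0 0 0 4; 0 -0.1 -5 0 0 0 4; 0 -0.1 -9 0 0 0 4; 0 -0.1 -13 0 0 0 4; 0 -0.1 -16 0 0 0 4;0 -0.1 -16 0 0 0 4' 40
python3 - <<'E'
from h import *
snap('wrist','w3.png'); to([625,-185,220],165)
E
```

```text
time: 3.75
tool_pos: [478.4, 234.0, 198.8]
tcp_rot: [179.7, 0.6, 165.4]
ft_force: [1.3, 0.7, -1.9]
finger_gap: 44.9
t 3.8 at [477.2 233.5 195.8] [179.8   0.4 165.4] gap 45.1 j [ 21.  -3.  99.  -0.  83. -55.] F [-0.   0.9 -2.4]
  shift cm [-24.87 -36.77  -2.39] turn [0.2 0.4 0.4] steps 8.9
```

View pics/w3.png

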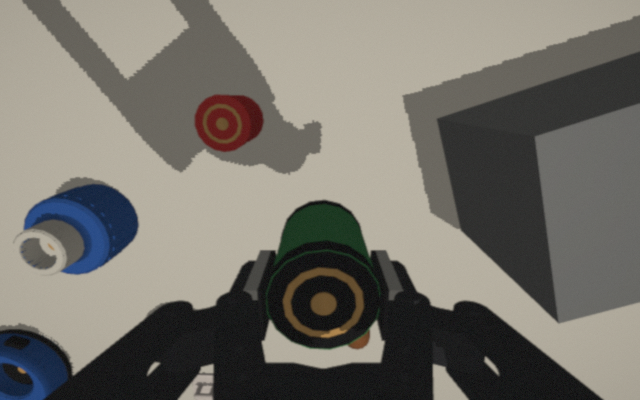

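```bash
python3 -m creep '-30 -35 -2.5 0 0 0 4; -30 -35 -2.5 0 0 0 4; -30 -35 -2.5 0 0 0 4; -30 -35 -2.5 0 0 0 4; -30 -35 -2.5 0 0 0 4; -30 -35 -2.5 0 0 0 4; -30 -35 -2.5 0 0 0 4; -30 -35 -2.5 0 0 0 4; -30 -35 -2.5 0 0 0 4; -30 -35 -2.5 0 0 0 4; -30 -35 -2.5 0 0 0 4; -30 -35 -2.5 0 0 0 4; -30 -35 -2.5 0 0 0 4; -30 -35 -2.5 0 0 0 4'
python3 - <<'E'
from h import *
snap('wrist','w4.png'); to([625,-185,120],165)
E
```

```text
time: 5.2
tool_pos: [678.9, -179.1, 221.5]
tcp_rot: [179.8, 0.4, 165.5]
ft_force: [-0.2, -0.4, -1.3]
finger_gap: 45.0
t 5.25 at [ 679.  -179.3  221.8] [179.8   0.4 165.5] gap 44.6 j [-19.  23.  68.   0.  89. -95.] F [-0.1 -0.  -1.9]
  shift cm [ 5.15 -1.94 10.13] turn [0.2 0.4 0.5] steps 2.3
```

View pics/w4.png

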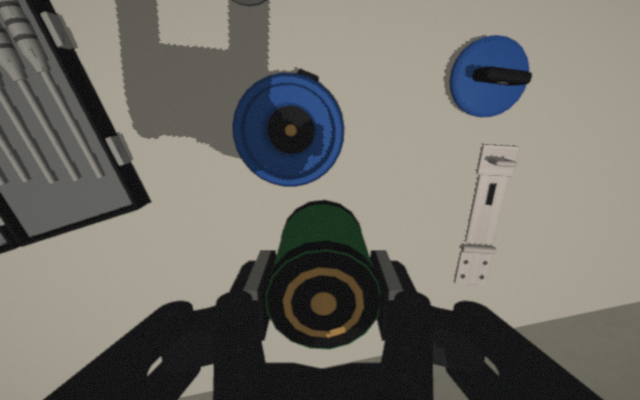

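```bash
cat >> h.py <<'E'
def circ(i,c,z,rad):
    a=np.linspace(0,2*np.pi,60);return np.array([proj(i,[c[0]+rad*np.cos(t),c[1]+rad*np.sin(t),z]) for t in a])
def over(f,out,i,L,crop,k=4):
    im=cv2.imread('pics/'+f); x0,x1,y0,y1=crop; im=cv2.resize(im[y0:y1,x0:x1],None,fx=k,fy=k,interpolation=cv2.INTER_CUBIC)
    for c,z,rad in L:
        q=((circ(i,c,z,rad)-[x0,y0]+.5)*k-.5).astype(np.int32); cv2.polylines(im,[q],True,(0,255,255),1)
    cv2.imwrite('pics/'+out,im)
E
python3 - <<'E'
from h import *
i=imaging.camera_info('wrist')
for uv,z in (((291,129),28),((291,130),8)): print(px(i,uv,z))
c=px(i,(291,129),28)[:2]
over('w4.png','o4.png',i,[(c,40,56),(c,28,26.5),(c,40,45),(c,0,56)],(200,380,50,200))
s=r.sense()
# battery offset
R0=Ro.from_euler('xyz',s['tcp_rot'],degrees=True)
b=px(i,(323,303),s['tool_pos'][2]+33.5); print('off tool',R0.inv().apply(b-s['tool_pos']))
# bottom estimation: predicted bottom circle
over('w4.png','o4b.png',i,[(b[:2],b[2],23),(b[:2],b[2]-66,23)],(240,400,180,360))
E
```

```text
[ 624.06428088 -198.01949735   28.        ]
[ 626.31922366 -200.54334104    8.        ]
off tool [  2.4102567   -0.39785463 -33.51883824]
```

View pics/o4.png

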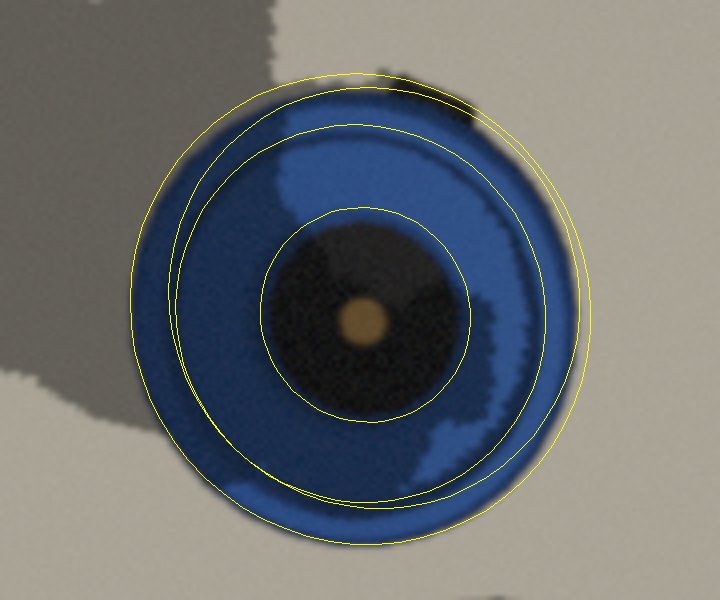

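View pics/o4b.png

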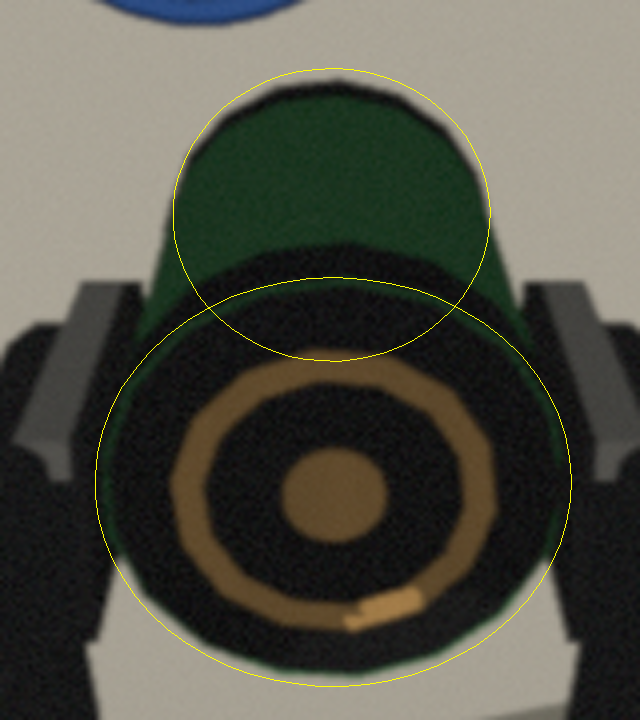

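Run:
```python
from h import *
c=(626.5,-200.5)
for n,cr in(('scene',(260,340,150,205)),('side',(300,370,135,190))):
    i=imaging.camera_info(n); snap(n,n+'1.png')
    over(n+'1.png','o_'+n+'.png',i,[(c,40,56),(c,0,56),(c,40,45)],cr,8)
```

```text
(no output)
```

View pics/o_scene.png

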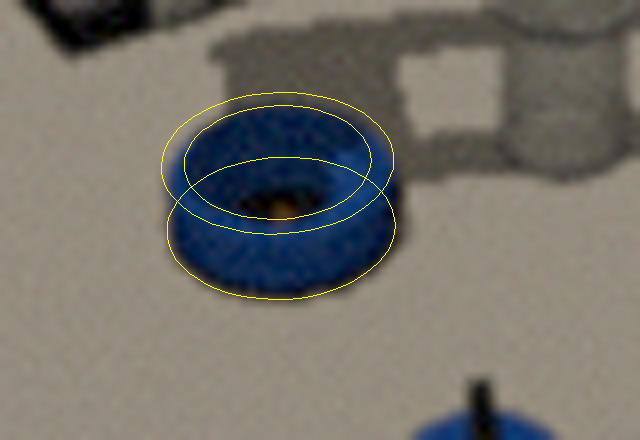

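View pics/o_side.png

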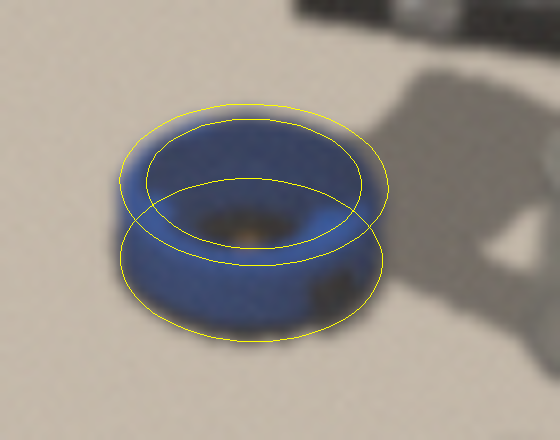

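Run:
```python
from h import *
to([628.3,-200.1,85],165.5)
```

```text
t 5.35 at [ 679.1 -179.8  222. ] [179.8   0.4 165.5] gap 45.0 j [-19.  23.  68.   0.  89. -95.] F [-0.4  1.4 -2. ]
  shift cm [ 4.51 -3.29 13.66] turn [ 0.2  0.4 -0. ] steps 3.0
```

```bash
python3 -m creep '4.5 -3.3 2 0.2 0.4 0 4; 4.5 -3.3 6 0.2 0.4 0 4; 4.5 -3.3 10 0.2 0.4 0 4; 4.5 -3.3 13 0.2 0.4 0 4; 4.5 -3.3 13.7 0.2 0.4 0 4; 4.5 -3.3 13.7 0.2 0.4 0 4; 4.5 -3.3 13.7 0.2 0.4 0 4'
python3 - <<'E'
from h import *
snap('wrist','w5.png'); to([628.3,-200.1,41],165.5)
for n,cr in(('scene',(250,350,120,205)),('side',(290,380,100,190))):
    snap(n,n+'2.png');over(n+'2.png','o2_'+n+'.png',None,[],cr,6)
a=[cv2.imread('pics/o2_%s.png'%n) for n in('scene','side')]
h=max(x.shape[0] for x in a); cv2.imwrite('pics/o2.png',cv2.resize(np.hstack([cv2.copyMakeBorder(x,0,h-x.shape[0],0,0,0) for x in a]),(800,400)))
E
```

```text
time: 6.05
tool_pos: [629.8, -200.5, 87.0]
tcp_rot: [-180.0, 0.2, 165.5]
ft_force: [0.2, -0.1, -0.6]
finger_gap: 45.1
t 6.1 at [ 630.2 -200.7   87.6] [-180.     0.3  165.5] gap 44.7 j [-22.  22.  83.   0.  74. -98.] F [-0.   0.5 -2.1]
  shift cm [0.23 0.01 4.66] turn [-0.   0.3 -0. ] steps 0.9
```

View pics/w5.png

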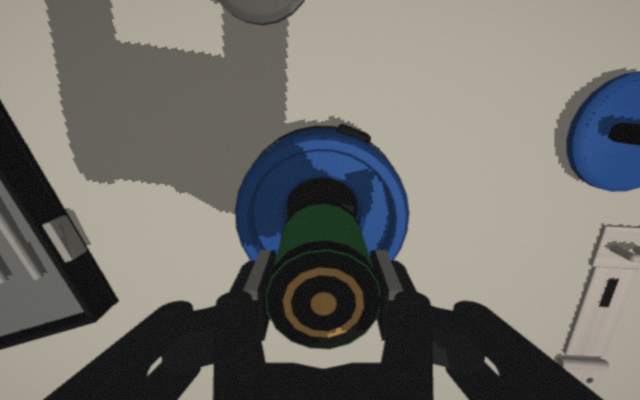

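View pics/o2.png

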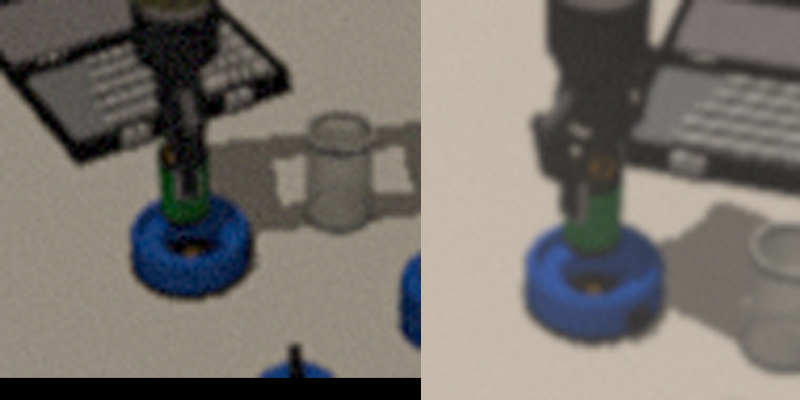

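Run:
```python
from h import *
i=imaging.camera_info('wrist')
c=(626,-199.5); s=r.sense(); R0=Ro.from_euler('xyz',s['tcp_rot'],degrees=True)
b=(s['tool_pos']+R0.apply([2.4,0,0])); z=s['tool_pos'][2]; print(b)
over('w5.png','o5.png',i,[(c,40,56),(c,40,45),(c,28,26.5),(b,z-32,23),(b,z+34,23)],(220,420,110,360),3)
```

```text
[ 627.74994065 -200.14628964   87.3146576 ]
```

View pics/o5.png

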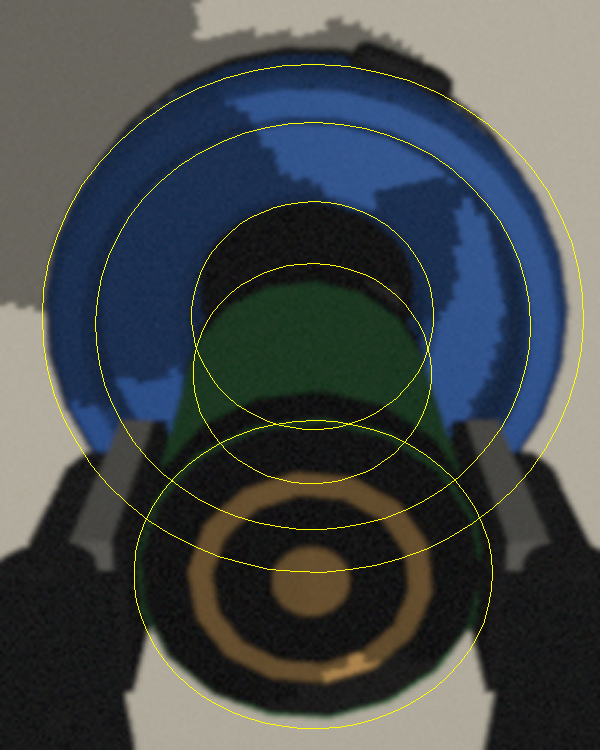

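```bash
python3 -m creep '0.25 0 0.5 0 0.2 0 4; 0.25 0 1.2 0 0.2 0 4; 0.25 0 1.8 0 0.2 0 4; 0.25 0 2.3 0 0.2 0 4; 0.25 0 2.8 0 0.2 0 4; 0.25 0 3.2 0 0.2 0 4; 0.25 0 3.2 0 0.2 0 4'
python3 - <<'E'
from h import *
snap('wrist','w6.png'); to([628.,-200.5,40],165.5)
E
```

```text
time: 6.9
tool_pos: [627.2, -199.9, 54.2]
tcp_rot: [-180.0, -0.0, 165.5]
ft_force: [-0.0, 0.2, -2.2]
finger_gap: 44.5
t 6.95 at [ 627.5 -200.1   54.7] [-180.    -0.   165.5] gap 44.9 j [-22.  24.  84.  -0.  71. -98.] F [ 0.4  0.4 -2.2]
  shift cm [-0.06 -0.03  1.47] turn [-0. -0. -0.] steps 0.3
```

No contact force, and the battery's underside is already below the ledge, so it is inside the well. Continuing down.

```bash
python3 -m creep '0 0 0.5 0 0 0 4; 0 0 0.9 0 0 0 4; 0 0 1.1 0 0 0 4; 0 0 1.3 0 0 0 4; 0 0 1.4 0 0 0 4; 0 0 1.4 0 0 0 4'
python3 - <<'E'
from h import *
snap('wrist','w7.png'); to([628.,-200.5,40],165.5)
E
```

```text
time: 7.55
tool_pos: [627.7, -200.1, 42.4]
tcp_rot: [-180.0, 0.0, 165.5]
ft_force: [-5.8, 2.7, 9.3]
finger_gap: 44.5
t 7.6 at [ 627.7 -200.1   42.3] [-180.     0.   165.5] gap 44.6 j [-22.  25.  85.  -0.  70. -98.] F [-5.9  1.5  8.7]
  shift cm [-0.04 -0.03  0.23] turn [-0.  0. -0.] steps 0.0
```

View pics/w7.png

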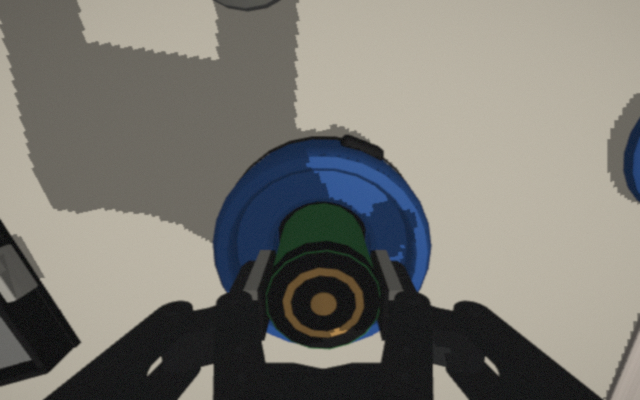

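The force of 9 N at the expected height means it is on the floor. Press 1 mm more and release.

```bash
python3 -m creep '0.05 0 0.1 0 0 0 4; 0.05 0 0.1 0 0 0 4; 0.05 0 0.1 0 0 0 4.8; 0.05 0 0.1 0 0 0 5.5; 0.05 0 0.1 0 0 0 6.5;0.05 0 0 0 0 0 6.5; 0.05 0 -1 0 0 0 6.5; 0.05 0 -4 0 0 0 6.5;  0.05 0 -8 0 0 0 6.5; 0.05 0 -12 0 0 0 6.5; 0.05 0 -14 0 0 0 6.5; 0.05 0 -14 0 0 0 6.5'
python3 - <<'E'
from h import *
snap('wrist','w8.png'); to([465,-11,200],165)
for n,cr in(('scene',(250,350,120,205)),('side',(290,380,100,190))):
    snap(n,n+'3.png');over(n+'3.png','o2_'+n+'.png',None,[],cr,6)
a=[cv2.imread('pics/o2_%s.png'%n) for n in('scene','side')]
h=max(x.shape[0] for x in a); cv2.imwrite('pics/o3.png',cv2.resize(np.hstack([cv2.copyMakeBorder(x,0,h-x.shape[0],0,0,0) for x in a]),(800,400)))
E
```

```text
time: 8.8
tool_pos: [629.9, -201.0, 188.7]
tcp_rot: [-179.9, 0.5, 165.5]
ft_force: [0.5, -0.1, 0.3]
finger_gap: 65.1
t 8.85 at [ 628.6 -200.5  185.6] [-179.9    0.3  165.5] gap 64.8 j [-22.  18.  78.  -0.  84. -98.] F [ 0.3 -0.4 -0.4]
  shift cm [20.58 14.25 -1.57] turn [-0.1  0.3  0.5] steps 5.0
```

View pics/w8.png

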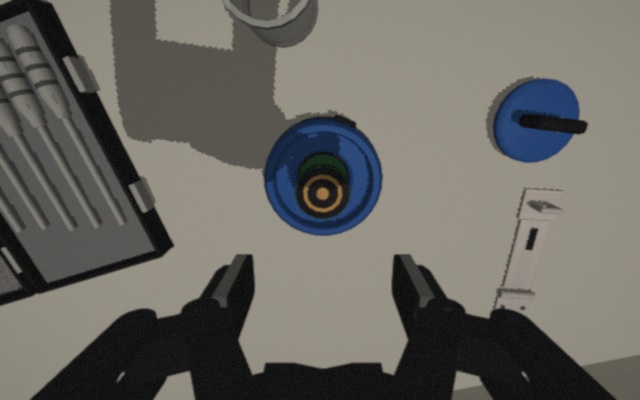

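View pics/o3.png

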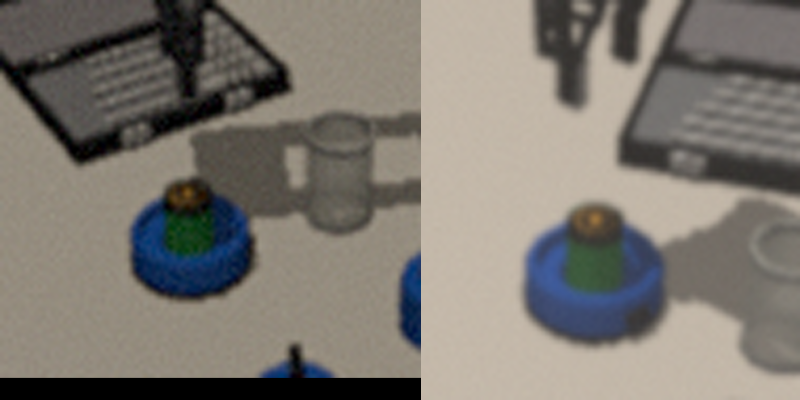

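Battery stands home, with its top at (323,193) in the wrist view, central in the base. Next is the lamp head.

```bash
python3 -c "
from h import *
i=imaging.camera_info('wrist');print(px(i,(323,194),74),px(i,(555,121),20))"
python3 -m creep '20.6 14.3 -1.5 0 0.3 0.5 8.5; 20.6 14.3 -1.5 0 0.3 0.5 8.5; 20.6 14.3 -1.5 0 0.3 0.5 8.5; 20.6 14.3 -1.5 0 0.3 0.5 8.5; 20.6 14.3 -1.5 0 0.3 0.5 8.5; 20.6 14.3 -1.5 0 0.3 0.5 8.5; 20.6 14.3 -1.5 0 0.3 0.5 8.5; 20.6 14.3 -1.5 0 0.3 0.5 8.5; 20.6 14.3 -1.5 0 0.3 0.5 8.5'
python3 - <<'E'
from h import *
snap('wrist','w9.png'); to([465,-11,60],165)
E
```

```text
[ 620.59941388 -198.56065832   74.        ] [621.68856462  18.46718236  20.        ]
time: 9.85
tool_pos: [463.4, -10.4, 196.0]
tcp_rot: [-180.0, -0.4, 164.9]
ft_force: [0.4, 0.1, -0.4]
finger_gap: 85.0
t 9.9 at [463.4 -10.5 196.1] [-180.    -0.4  164.9] gap 85.2 j [ -8. -13. 108.   0.  85. -83.] F [-0.1  0.2  0.5]
  shift cm [-0.26  0.   13.61] turn [-0.  -0.4 -0.1] steps 2.7
```

View pics/w9.png

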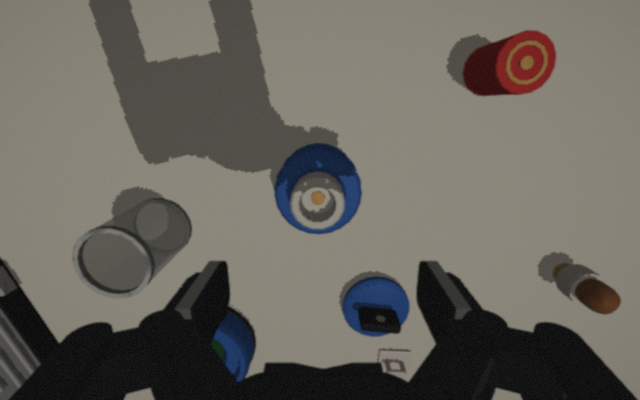

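```bash
sed -i 's/^    i=imaging.camera_info(n); p=/    i=imaging.camera_info(n); np.save("pics\/"+f+".npy",i,allow_pickle=True); p=/' h.py
python3 - <<'E'
from h import *
i=imaging.camera_info('wrist')
c=px(i,(318,202),86); print(c, px(i,(115,263),90), px(i,(598,297),68))
over('w9.png','o9.png',i,[(c,86,22),(c,86,14.5),(c,56,40)],(260,380,130,250),5)
to([c[0],c[1],58],165)
E
```

```text
[462.91666965 -15.00996989  86.        ] [ 469.03165347 -195.26707942   90.        ] [629.22317302 216.2570874   68.        ]
t 9.9 at [463.4 -10.5 196.1] [-180.    -0.4  164.9] gap 85.2 j [ -8. -13. 108.   0.  85. -83.] F [-0.1  0.2  0.5]
  shift cm [-0.17 -0.44 13.81] turn [-0.  -0.4 -0.1] steps 2.8
```

View pics/o9.png

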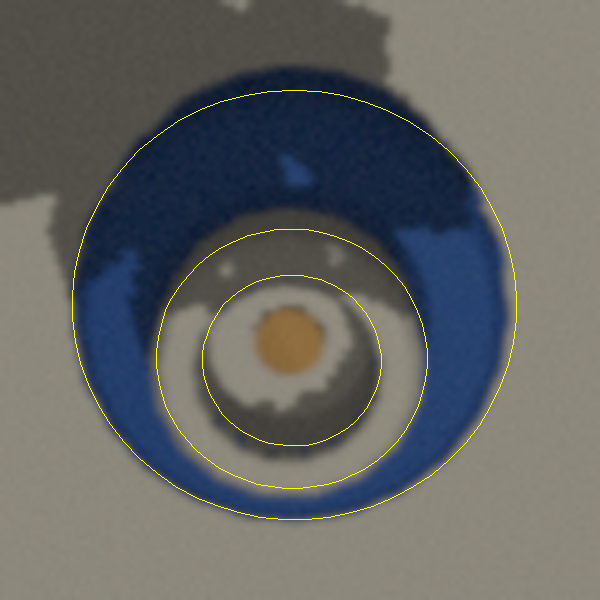

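```bash
python3 -m creep '-0.1 -0.3 4 0 -0.4 0 8.5; -0.1 -0.3 8 0 -0.4 0 8.5; -0.1 -0.3 11 0 -0.4 0 8.5; -0.1 -0.3 13 0 -0.4 0 8.5; -0.1 -0.3 13.8 0 -0.4 0 8.5; -0.1 -0.3 13.8 0 -0.4 0 8.5; -0.1 -0.3 13.8 0 -0.4 0 8.5; -0.1 -0.3 13.8 0 -0.4 0 8.5'
python3 - <<'E'
from h import *
snap('wrist','w10.png'); to([464,-14,58],165)
E
```

```text
time: 10.7
tool_pos: [464.0, -13.8, 59.6]
tcp_rot: [-180.0, 0.1, 164.9]
ft_force: [1.3, -0.3, 0.6]
finger_gap: 85.2
t 10.75 at [464.  -13.7  59.6] [-1.800e+02  1.000e-01  1.649e+02] gap 84.7 j [ -8.  -5. 116.  -0.  68. -83.] F [-0.3  0.7  1.1]
  shift cm [-0.01 -0.02  0.16] turn [-0.   0.1 -0.1] steps 0.0
```

View pics/w10.png

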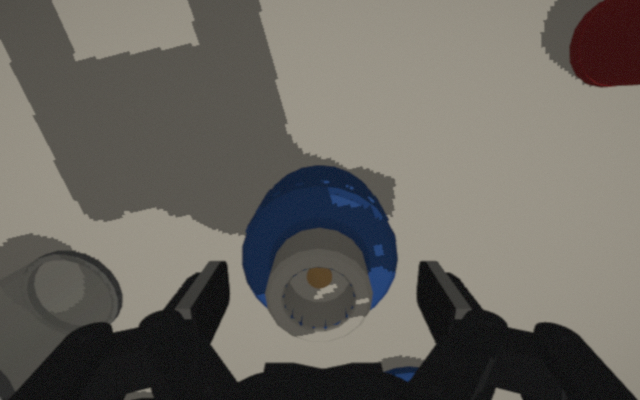

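```bash
python3 -m creep '0 0 0.1 0 0 0 3.8; 0 0 0.1 0 0 0 3.8; 0 0 0.1 0 0 0 3.8; 0 0 0.1 0 0 0 3.8; 0 0 0.1 0 0 0 3.8; 0 0 0.1 0 0 0 3.8; 0 0 0.1 0 0 0 3.8; 0 0 0.1 0 0 0 3.8; 0 0 -1 0 0 0 3.8; 0 0 -3 0 0 0 3.8; 0 0 -6 0 0 0 3.8; 0 0 -10 0 0 0 3.8; 0 0 -14 0 0 0 3.8; 0 0 -14 0 0 0 3.8; 0 0 -14 0 0 0 3.8; 0 0 -14 0 0 0 3.8' 40
python3 - <<'E'
from h import *
snap('wrist','w11.png'); to([680,-185,200],165)
E
```

```text
time: 12.35
tool_pos: [462.7, -13.4, 198.2]
tcp_rot: [-180.0, 0.0, 164.9]
ft_force: [-1.1, -0.1, -2.2]
finger_gap: 43.1
t 12.4 at [462.4 -13.4 197.8] [-180.    -0.   164.9] gap 42.8 j [ -8. -13. 109.  -0.  85. -83.] F [-0.9 -0.1 -2.3]
  shift cm [-25.47 -10.91  -0.24] turn [-0.  -0.  -0.1] steps 5.5
```

View pics/w11.png

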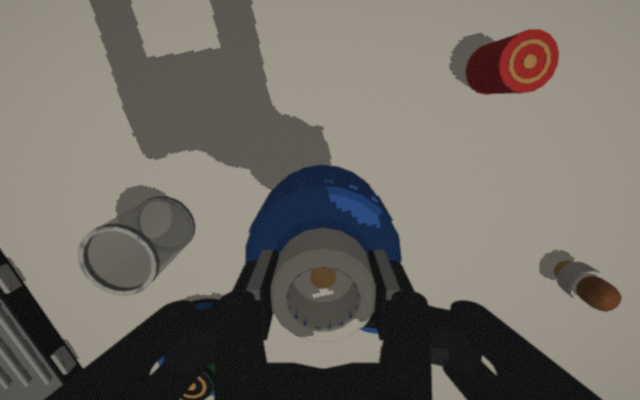

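```bash
python3 - <<'E'
from h import *
i=np.load('pics/w11.png.npy',allow_pickle=True).item();s=r.sense();R0=Ro.from_euler('xyz',s['tcp_rot'],degrees=True)
z=s['tool_pos'][2]
b=px(i,(323,291),z+27); print(R0.inv().apply(b-s['tool_pos']))
over('w11.png','o11.png',i,[(b,z+27,22),(b,z+27,14.5),(b,z-3,40),(b,z-59,40)],(220,420,140,360),3)
to([685,-200,200],165)
E
python3 -m creep '-26 -12.5 0 0 0 0 3.8; -26 -12.5 0 0 0 0 3.8; -26 -12.5 0 0 0 0 3.8; -26 -12.5 0 0 0 0 3.8; -26 -12.5 0 0 0 0 3.8; -26 -12.5 0 0 0 0 3.8; -26 -12.5 0 0 0 0 3.8; -26 -12.5 0 0 0 0 3.8; -26 -12.5 0 0 0 0 3.8; -26 -12.5 0 0 0 0 3.8; -26 -12.5 0 0 0 0 3.8';python3 - <<'E'
from h import *
snap('wrist','w12.png'); to([625,-200,140],165)
E
```

```text
[  3.04183939  -0.40086383 -26.99758014]
t 12.4 at [462.4 -13.4 197.8] [-180.    -0.   164.9] gap 42.8 j [ -8. -13. 109.  -0.  85. -83.] F [-0.9 -0.1 -2.3]
  shift cm [-26.35 -12.23  -0.24] turn [-0.  -0.  -0.1] steps 5.8
time: 13.5
tool_pos: [680.7, -201.0, 198.6]
tcp_rot: [-180.0, 0.0, 165.0]
ft_force: [0.0, -0.3, -1.3]
finger_gap: 42.9
t 13.55 at [ 680.8 -201.1  198.7] [-180.    0.  165.] gap 43.3 j [-21.  25.  67.  -0.  87. -96.] F [ 0.7 -0.2 -1.3]
  shift cm [ 5.42 -1.33  5.87] turn [-0.  0. -0.] steps 1.6
```

View pics/o11.png

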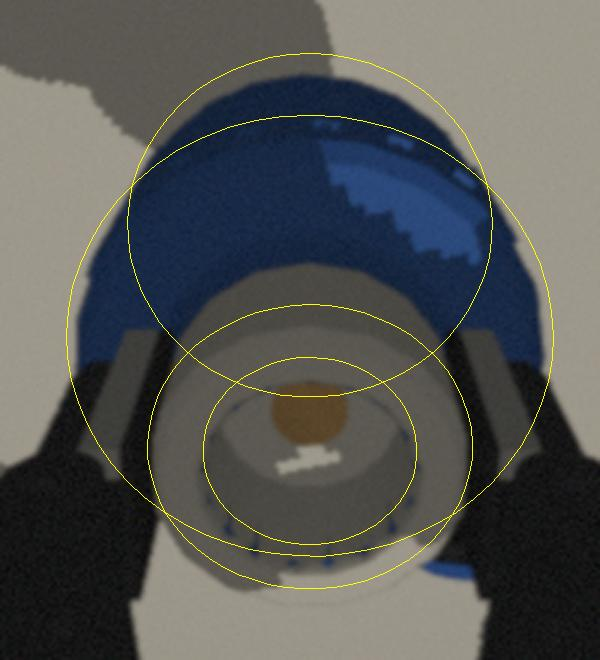

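View pics/w12.png

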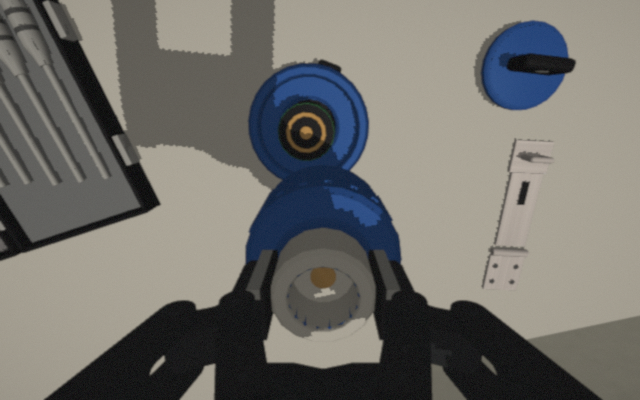

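Run:
```python
from h import *
i=np.load('pics/w12.png.npy',allow_pickle=True).item()
b=px(i,(306,132),74); print(b)
c=(623,-200)
over('w12.png','o12.png',i,[(b,74,23),(c,40,56),(c,40,45),(c,0,56)],(230,390,50,200),4)
```

```text
[ 625.88435093 -200.82691224   74.        ]
```

View pics/o12.png

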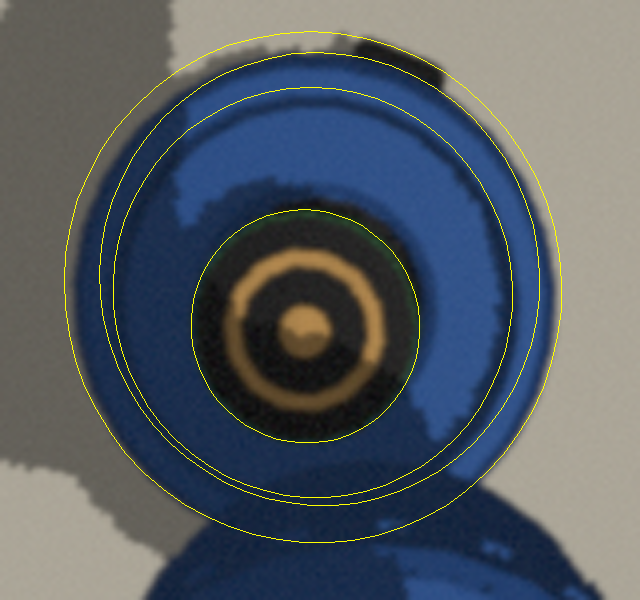

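```bash
python3 -c "
from h import *
to([627.5,-200.4,145],165)"
python3 -m creep '5.2 -1.3 1 0 0 0 3.8; 5.2 -1.3 3 0 0 0 3.8; 5.2 -1.3 5.3 0 0 0 3.8; 5.2 -1.3 5.3 0 0 0 3.8; 5.2 -1.3 5.3 0 0 0 3.8; 5.2 -1.3 5.3 0 0 0 3.8';python3 - <<'E'
from h import *
snap('wrist','w13.png'); to([627.5,-200.4,87],165)
for n,cr in(('scene',(250,350,120,205)),('side',(290,380,100,190))):
    snap(n,n+'3.png');over(n+'3.png','o2_'+n+'.png',None,[],cr,6)
a=[cv2.imread('pics/o2_%s.png'%n) for n in('scene','side')]
h=max(x.shape[0] for x in a); cv2.imwrite('pics/o13.png',cv2.resize(np.hstack([cv2.copyMakeBorder(x,0,h-x.shape[0],0,0,0) for x in a]),(800,400)))
E
```

```text
t 13.55 at [ 680.8 -201.1  198.7] [-180.    0.  165.] gap 43.3 j [-21.  25.  67.  -0.  87. -96.] F [ 0.7 -0.2 -1.3]
  shift cm [ 5.17 -1.31  5.37] turn [-0.  0. -0.] steps 1.5
time: 14.15
tool_pos: [628.4, -200.5, 148.0]
tcp_rot: [-179.9, 0.2, 165.0]
ft_force: [0.4, -0.5, -1.3]
finger_gap: 43.3
t 14.2 at [ 628.6 -200.5  148. ] [-179.9    0.2  165. ] gap 43.1 j [-22.  19.  81.  -0.  80. -97.] F [ 0.4 -1.2 -0.8]
  shift cm [ 0.13 -0.01  6.1 ] turn [-0.1  0.2 -0. ] steps 1.2
```

View pics/w13.png

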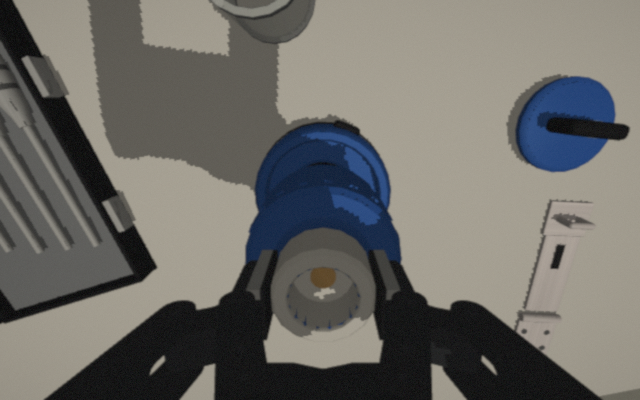

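View pics/o13.png

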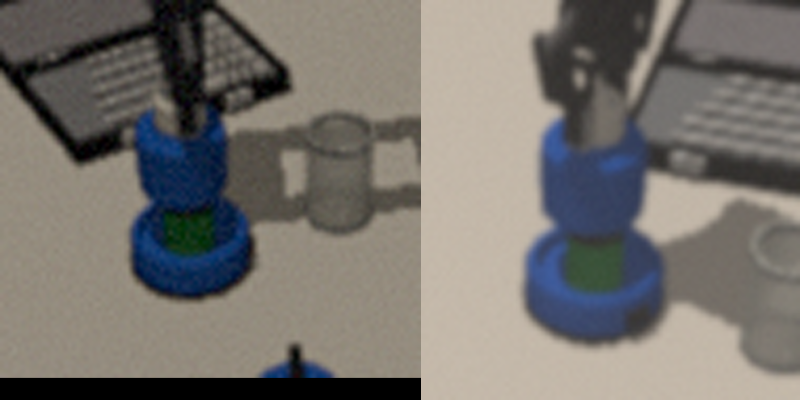

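Run:
```python
from h import *
k=6*800/1140
for n,x0 in(('scene',250),('side',290)):
    i=imaging.camera_info(n)
    off=0 if n=='scene' else 100*k
    for z in (20,40,89,145): 
        print(n,z,[round((proj(i,[x,-200,z])[0]-x0)*k+off,1) for x in(624,626,628)])
```

```text
scene 20 [np.float64(190.1), np.float64(188.1), np.float64(186.2)]
scene 40 [np.float64(189.1), np.float64(187.2), np.float64(185.2)]
scene 89 [np.float64(186.8), np.float64(184.8), np.float64(182.8)]
scene 145 [np.float64(184.0), np.float64(181.9), np.float64(179.8)]
side 20 [np.float64(597.0), np.float64(594.7), np.float64(592.3)]
side 40 [np.float64(597.7), np.float64(595.3), np.float64(592.9)]
side 89 [np.float64(599.5), np.float64(597.1), np.float64(594.6)]
side 145 [np.float64(601.7), np.float64(599.2), np.float64(596.7)]
```

Scene and side views show the lamp head about 4 mm too far in +x, while the wrist column agrees in y at 323. I'll shift by −3.5 mm in x and lower in stages.

```bash
python3 -m creep '0.35 0.1 0 -0.1 0.2 0 3.8; 0.35 0.1 1 -0.1 0.2 0 3.8; 0.35 0.1 2 -0.1 0.2 0 3.8; 0.35 0.1 3 -0.1 0.2 0 3.8; 0.35 0.1 3.8 -0.1 0.2 0 3.8; 0.35 0.1 4.4 -0.1 0.2 0 3.8; 0.35 0.1 4.4 -0.1 0.2 0 3.8; 0.35 0.1 4.4 -0.1 0.2 0 3.8';python3 - <<'E'
from h import *
snap('wrist','w14.png'); to([625,-200.4,87],165)
for n,cr in(('scene',(250,350,120,205)),('side',(290,380,100,190))):
    snap(n,n+'4.png');over(n+'4.png','o2_'+n+'.png',None,[],cr,6)
a=[cv2.imread('pics/o2_%s.png'%n) for n in('scene','side')]
h=max(x.shape[0] for x in a); cv2.imwrite('pics/o14.png',cv2.resize(np.hstack([cv2.copyMakeBorder(x,0,h-x.shape[0],0,0,0) for x in a]),(800,400)))
E
```

```text
time: 15.1
tool_pos: [625.3, -198.7, 103.4]
tcp_rot: [180.0, -0.0, 165.0]
ft_force: [0.2, -0.6, -1.4]
finger_gap: 43.1
t 15.15 at [ 625.6 -198.8  103.9] [180.   0. 165.] gap 43.0 j [-22.  21.  83.   0.  76. -97.] F [-0.1  0.  -1.1]
  shift cm [ 0.02 -0.17  1.69] turn [ 0.  0. -0.] steps 0.3
```

View pics/w14.png

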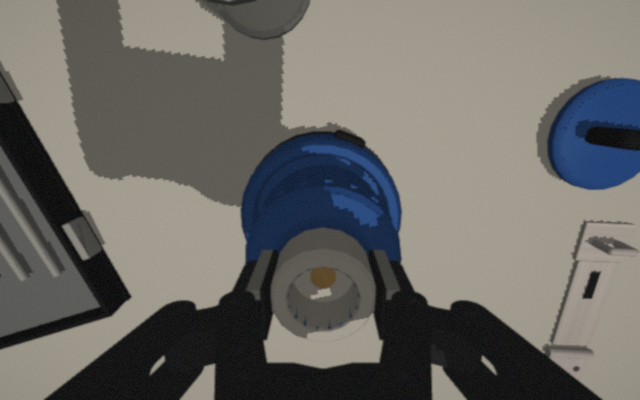

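View pics/o14.png

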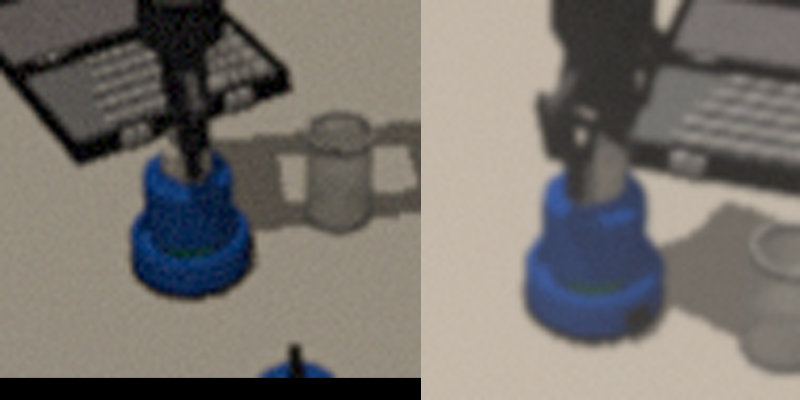

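```bash
python3 -m creep '0.1 0 0.4 0 0 0 3.8; 0.1 0 0.8 0 0 0 3.8; 0.1 0 1.2 0 0 0 3.8; 0.1 0 1.5 0 0 0 3.8; 0.1 0 1.6 0 0 0 3.8; 0.1 0 1.6 0 0 0 3.8; 0.1 0 1.6 0 0 0 3.8';python3 - <<'E'
from h import *
snap('wrist','w15.png'); to([625,-200.4,87],165)
E
```

```text
time: 15.95
tool_pos: [624.9, -198.7, 88.3]
tcp_rot: [180.0, 0.1, 165.0]
ft_force: [0.0, 0.4, -1.0]
finger_gap: 43.2
t 16.0 at [ 625.  -198.7   88.3] [1.80e+02 1.00e-01 1.65e+02] gap 43.2 j [-22.  22.  84.   0.  74. -97.] F [-0.2  0.4 -0.8]
  shift cm [-0.05 -0.16  0.13] turn [ 0.   0.1 -0. ] steps 0.0
```

View pics/w15.png

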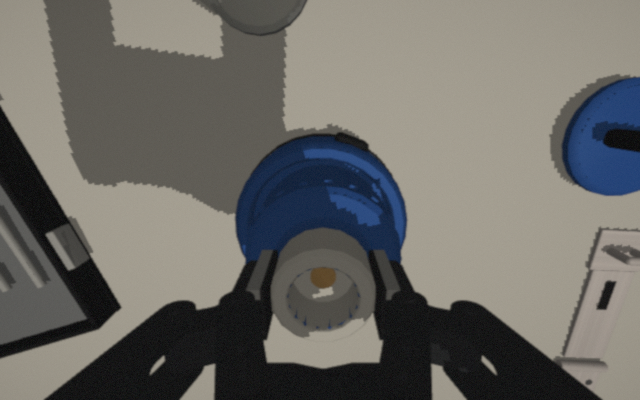

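```bash
python3 -m creep '0 0 0.1 0 0 0 3.8; 0 0 0.2 0 0 0 3.8; 0 0 0.25 0 0 0 3.8; 0 0 0.3 0 0 0 3.8; 0 0 0.3 0 0 0 3.8'; python3 -c "
from h import *
to([625,-200.4,87],165)"
```

```text
time: 16.5
tool_pos: [625.4, -198.9, 87.5]
tcp_rot: [180.0, 0.1, 165.0]
ft_force: [-5.6, 1.6, 11.1]
finger_gap: 43.0
t 16.5 at [ 625.4 -198.9   87.5] [1.80e+02 1.00e-01 1.65e+02] gap 43.0 j [-22.  22.  84.   0.  74. -97.] F [-5.6  1.6 11.1]
  shift cm [-0.   -0.16  0.05] turn [ 0.   0.1 -0. ] steps 0.0
```

```bash
python3 -m creep '0 0 0.05 0 0 0 3.8; 0 0 0.05 0 0 0 4.6; 0 0 0.05 0 0 0 5.5; 0 0 0.05 0 0 0 6.2; 0 0 0 0 0 0 6.2; 0 0 -1 0 0 0 6.2; 0 0 -3 0 0 0 6.2; 0 0 -6 0 0 0 6.2; 0 0 -10 0 0 0 6.2; 0 0 -10 0 0 0 6.2; 0 0 -10 0 0 0 6.2;0 0 -10 0 0 0 6.2';python3 - <<'E'
from h import *
snap('wrist','w16.png'); to([638,222,200],165)
for n,cr in(('scene',(250,350,120,205)),('side',(290,380,100,190))):
    snap(n,n+'5.png');over(n+'5.png','o2_'+n+'.png',None,[],cr,6)
a=[cv2.imread('pics/o2_%s.png'%n) for n in('scene','side')]
h=max(x.shape[0] for x in a); cv2.imwrite('pics/o16.png',cv2.resize(np.hstack([cv2.copyMakeBorder(x,0,h-x.shape[0],0,0,0) for x in a]),(800,400)))
E
```

```text
time: 17.7
tool_pos: [624.7, -198.7, 186.8]
tcp_rot: [180.0, 0.1, 165.0]
ft_force: [-0.0, 0.3, 0.3]
finger_gap: 61.9
t 17.75 at [ 624.4 -198.5  186. ] [180.  -0. 165.] gap 62.1 j [-22.  17.  79.   0.  84. -97.] F [-0.8  0.7 -0.5]
  shift cm [ 9.59 40.97 -1.37] turn [ 0. -0. -0.] steps 8.4
```

View pics/w16.png

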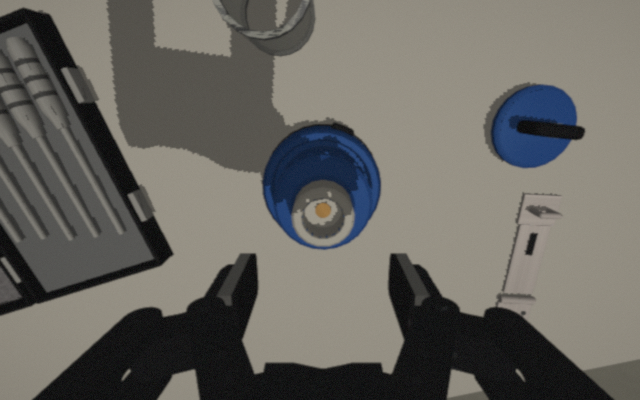

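View pics/o16.png

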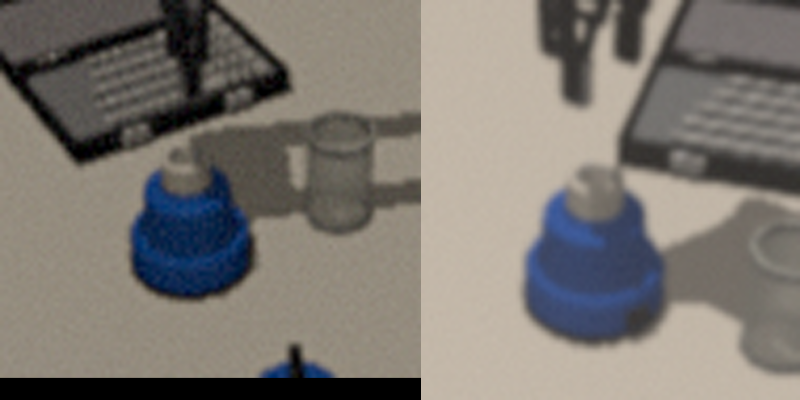

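Run:
```python
import cv2,numpy as np
a=cv2.imread('pics/w16.png')[170:260,275:375];b=cv2.imread('pics/w15.png')[225:345,260:390]
cv2.imwrite('pics/c16.png',cv2.resize(a,(500,450),interpolation=cv2.INTER_CUBIC));cv2.imwrite('pics/c15.png',cv2.resize(b,None,fx=4,fy=4,interpolation=cv2.INTER_CUBIC))
```

```text
(no output)
```

View pics/c16.png

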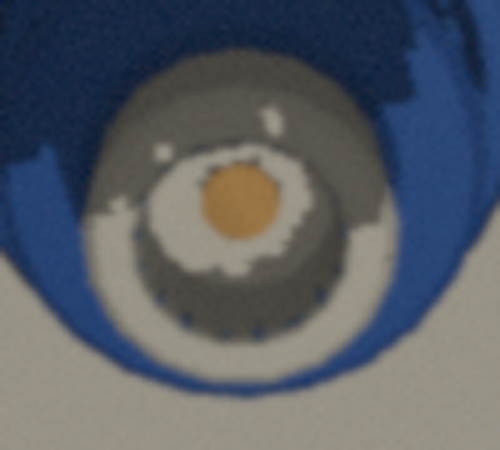

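View pics/c15.png

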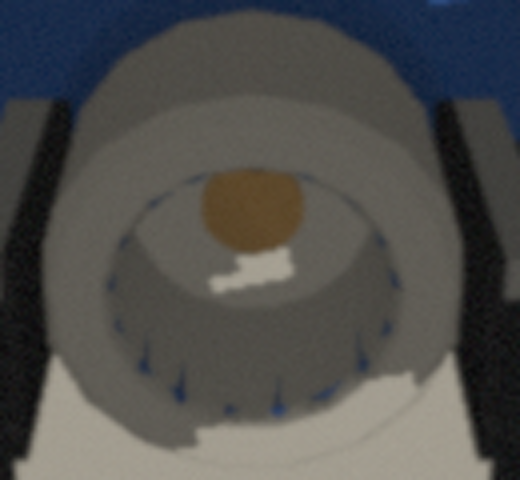

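Run:
```python
from h import *
for f,uv,dz in (('w15',(323.8,298.2),114.8),('w16',(323.4,218.2),114),('w16',(323,210.4),94),('w14',(323.8,298.2),103.9+27)):
    i=np.load('pics/%s.png.npy'%f,allow_pickle=True).item()
    print(f,px(i,uv,dz), -np.array(i['R']).T@np.array(i['t']))
```

```text
w15 [ 624.99011828 -198.80419434  114.8       ] [ 550.20289862 -179.13786069  229.9025431 ]
w16 [ 626.4597466  -199.17295186  114.        ] [ 549.95100292 -179.08639585  328.41912861]
w16 [ 627.40076436 -199.69835393   94.        ] [ 549.95100292 -179.08639585  328.41912861]
w14 [ 624.74136689 -198.68729016  130.9       ] [ 550.78767826 -179.26379854  245.11130819]
```

Lamp head seated upright, with the neck axis at about (625.4,−199). Next is the bulb.

```bash
python3 -m creep '9.6 41 -1 0 0 0 8.5; 9.6 41 -1 0 0 0 8.5; 9.6 41 -1 0 0 0 8.5; 9.6 41 -1 0 0 0 8.5; 9.6 41 -1 0 0 0 8.5; 9.6 41 -1 0 0 0 8.5; 9.6 41 -1 0 0 0 8.5; 9.6 41 -1 0 0 0 8.5; 9.6 41 -1 0 0 0 8.5; 9.6 41 -1 0 0 0 8.5; 9.6 41 -1 0 0 0 8.5; 9.6 41 -1 0 0 0 8.5; 9.6 41 -1 0 0 0 8.5'
python3 - <<'E'
from h import *
snap('wrist','w17.png'); to([638,222,20],165)
E
```

```text
time: 19.15
tool_pos: [638.0, 220.8, 195.8]
tcp_rot: [180.0, -0.0, 164.9]
ft_force: [0.4, 0.1, 0.3]
finger_gap: 84.8
t 19.2 at [638.1 220.9 196. ] [180.   -0.  164.9] gap 85.1 j [ 15.  20.  74.   0.  86. -60.] F [ 0.6 -0.9 -0.2]
  shift cm [ 0.02  0.1  17.6 ] turn [ 0.  -0.  -0.1] steps 3.5
```

View pics/w17.png

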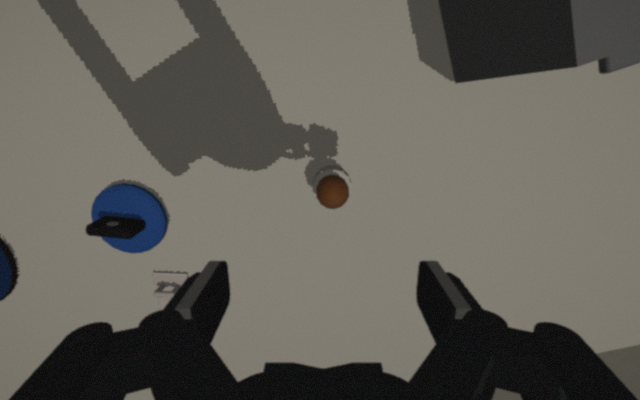

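Run:
```python
from h import *
i=np.load('pics/w17.png.npy',allow_pickle=True).item()
c=px(i,(332.5,191),56);print(c)
over('w17.png','o17.png',i,[(c,55,15),(c,40,18.5),(c,18,18.5)],(290,380,140,225),6)
to([c[0],c[1],20],165)
```

```text
[640.42906715 228.66155622  56.        ]
t 19.2 at [638.1 220.9 196. ] [180.   -0.  164.9] gap 85.1 j [ 15.  20.  74.   0.  86. -60.] F [ 0.6 -0.9 -0.2]
  shift cm [-0.04  0.8  17.6 ] turn [ 0.  -0.  -0.1] steps 3.5
```

View pics/o17.png

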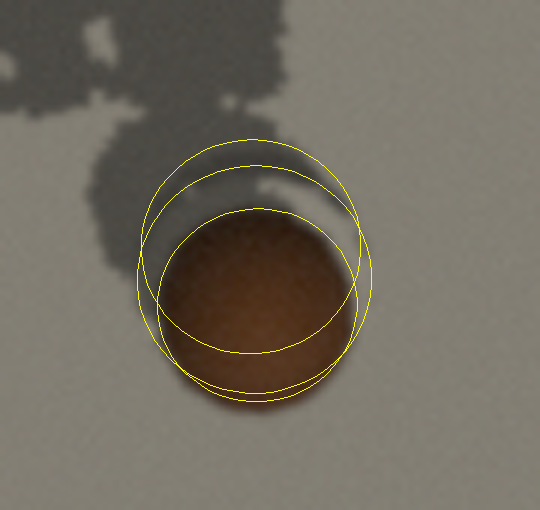

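```bash
python3 -m creep '0 0.8 4 0 0 0 8.5; 0 0.8 8 0 0 0 8.5; 0 0.8 12 0 0 0 8.5; 0 0.8 15 0 0 0 8.5; 0 0.8 17 0 0 0 8.5; 0 0.8 17.6 0 0 0 8.5; 0 0.8 17.6 0 0 0 8.5; 0 0.8 17.6 0 0 0 8.5'
python3 - <<'E'
from h import *
snap('wrist','w18.png'); to([640,228.5,20],165)
E
```

```text
time: 20.0
tool_pos: [641.3, 228.7, 21.8]
tcp_rot: [179.9, 0.1, 164.8]
ft_force: [0.9, 0.3, 0.7]
finger_gap: 85.0
t 20.05 at [641.6 228.9  22.3] [1.799e+02 1.000e-01 1.648e+02] gap 84.7 j [ 15.  30.  81.   0.  69. -60.] F [ 0.3 -0.1  0.1]
  shift cm [ 0.15 -0.08  0.23] turn [ 0.1  0.1 -0.2] steps 0.1
```

View pics/w18.png

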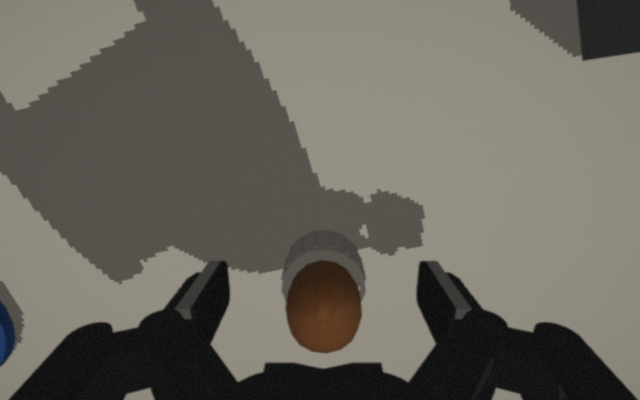

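Run:
```python
from h import *
i=np.load('pics/w18.png.npy',allow_pickle=True).item()
print(px(i,(324,307),56)); to([640,228.5,20],165)
over('w18.png','o18.png',i,[((640,228.5),55,15),((640,228.5),40,18.5),((640,228.5),18,18.5)],(260,390,220,360),4)
```

```text
[640.19364842 228.85060483  56.        ]
t 20.05 at [641.6 228.9  22.3] [1.799e+02 1.000e-01 1.648e+02] gap 84.7 j [ 15.  30.  81.   0.  69. -60.] F [ 0.3 -0.1  0.1]
  shift cm [ 0.15 -0.08  0.23] turn [ 0.1  0.1 -0.2] steps 0.1
```

View pics/o18.png

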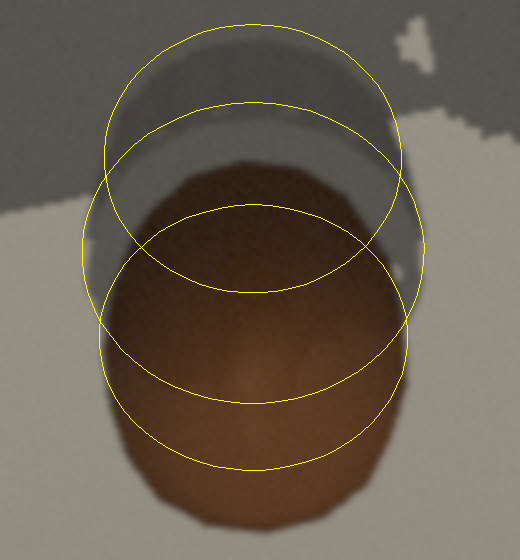

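```bash
python3 -m creep '0 0 0.25 0.1 0.1 0 3.3; 0 0 0.25 0.1 0.1 0 3.3; 0 0 0.25 0.1 0.1 0 3.3; 0 0 0.25 0.1 0.1 0 3.3; 0 0 0.25 0.1 0.1 0 3.3; 0 0 0.25 0.1 0.1 0 3.3; 0 0 0.25 0.1 0.1 0 3.3; 0 0 0.25 0.1 0.1 0 3.3; 0 0 0.25 0.1 0.1 0 3.3; 0 0 0.25 0.1 0.1 0 3.3' 30; python3 -c "
from h import *
to([640,228.5,20],165)"
python3 -m creep '0 0 -1 0 0 0 3.3; 0 0 -3 0 0 0 3.3; 0 0 -6 0 0 0 3.3; 0 0 -10 0 0 0 3.3; 0 0 -14 0 0 0 3.3; 0 0 -18 0 0 0 3.3; 0 0 -18 0 0 0 3.3; 0 0 -18 0 0 0 3.3; 0 0 -18 0 0 0 3.3'
python3 - <<'E'
from h import *
snap('wrist','w19.png'); to([680,-199,200],165)
E
```

```text
time: 21.05
tool_pos: [642.1, 229.0, 20.4]
tcp_rot: [180.0, 0.1, 164.8]
ft_force: [-1.6, -0.2, 6.1]
finger_gap: 35.6
t 21.05 at [642.1 229.   20.4] [1.800e+02 1.000e-01 1.648e+02] gap 35.6 j [ 15.  30.  81.   0.  69. -60.] F [-1.6 -0.2  6.1]
  shift cm [ 0.18 -0.1   0.04] turn [ 0.   0.1 -0.2] steps 0.0
time: 21.95
tool_pos: [641.0, 228.7, 198.9]
tcp_rot: [-180.0, -0.0, 164.8]
ft_force: [-0.8, 0.3, -0.9]
finger_gap: 35.7
t 22.0 at [640.7 228.6 198.2] [-1.799e+02 -1.000e-01  1.648e+02] gap 36.0 j [ 15.  21.  73.   0.  86. -60.] F [-0.4 -0.1 -1. ]
  shift cm [-14.97 -40.25  -0.16] turn [-0.1 -0.1 -0.2] steps 8.6
```

View pics/w19.png

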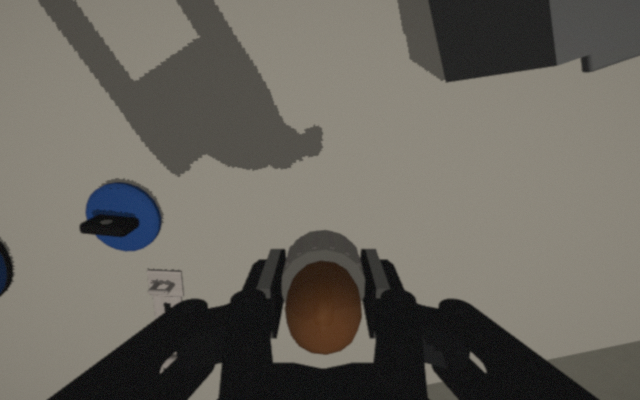

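Run:
```python
from h import *
i=np.load('pics/w19.png.npy',allow_pickle=True).item();s=r.sense();R0=Ro.from_euler('xyz',s['tcp_rot'],degrees=True)
p=np.array([641.0,228.7,198.9])
L=[]
for o in(0,):
    b=p+R0.apply([o,0,0]); L+=[(b,p[2]-20.4+z,rr) for z,rr in((40,18.5),(18,18.5),(52,15))]
over('w19.png','o19.png',i,L,(260,390,220,360),4)
i=np.load('pics/w11.png.npy',allow_pickle=True).item()
p=np.array([462.7,-13.4,198.2]); z=p[2]-59
over('w11.png','o11.png',i,[(p,z+86,22),(p,z+86,14.5),(p,z,40)],(220,420,140,360),3)
```

```text
(no output)
```

View pics/o19.png

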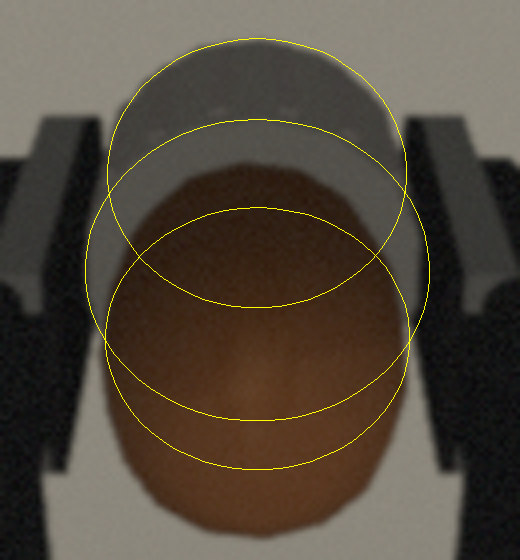

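View pics/o11.png

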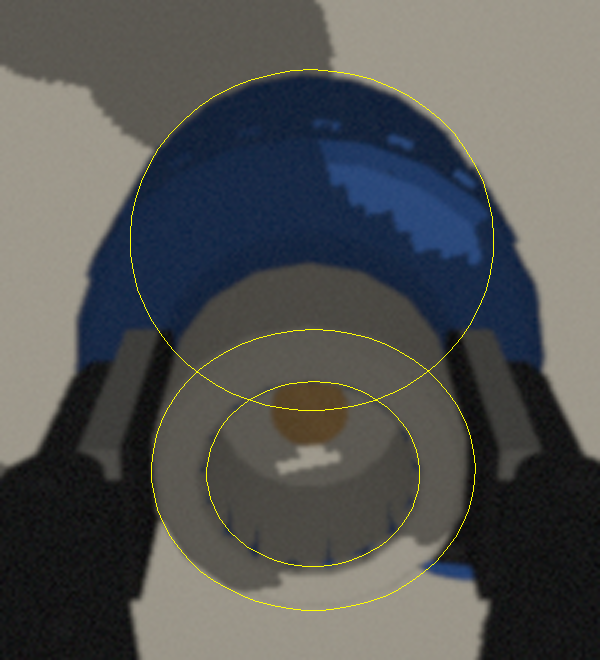

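The overlays fit with zero offset for both the lamp head and the bulb, so the bulb target TCP is (625.2,−198.9).

```bash
python3 -c "
from h import *
to([625.2,-198.8,165],165)"
python3 -m creep '-9.6 -41.7 -1 0 0 0 3.3; -9.6 -41.7 -1 0 0 0 3.3; -9.6 -41.7 -1 0 0 0 3.3; -9.6 -41.7 -1 0 0 0 3.3; -9.6 -41.7 -1 0 0 0 3.3; -9.6 -41.7 -1 0 0 0 3.3; -9.6 -41.7 -1 0 0 0 3.3; -9.6 -41.7 -1 0 0 0 3.3; -9.6 -41.7 -1 0 0 0 3.3; -9.6 -41.7 0 0 0 0.2 3.3; -9.6 -41.7 3.3 0 0 0.2 3.3; -9.6 -41.7 3.3 0 0 0.2 3.3; -9.6 -41.7 3.3 0 0 0.2 3.3'
python3 - <<'E'
from h import *
snap('wrist','w20.png'); to([625.2,-198.9,145],165)
E
```

```text
t 22.0 at [640.7 228.6 198.2] [-1.799e+02 -1.000e-01  1.648e+02] gap 36.0 j [ 15.  21.  73.   0.  86. -60.] F [-0.4 -0.1 -1. ]
  shift cm [ -9.68 -41.66   3.35] turn [-0.1 -0.1 -0.2] steps 8.6
time: 23.3
tool_pos: [622.9, -197.5, 163.3]
tcp_rot: [-180.0, -0.4, 164.7]
ft_force: [0.2, -0.5, -0.3]
finger_gap: 36.0
t 23.35 at [ 624.  -198.   165.1] [-180.    -0.2  164.7] gap 35.8 j [-22.  18.  80.  -0.  82. -97.] F [ 0.1 -0.  -0.7]
  shift cm [-0.15 -0.05  2.01] turn [-0.  -0.2 -0.3] steps 0.4
```

View pics/w20.png

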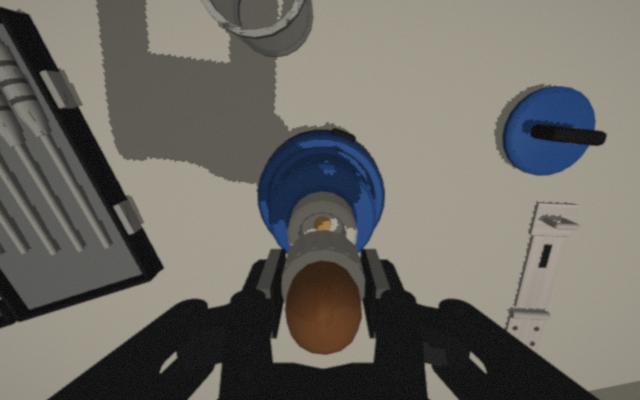

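```bash
python3 -m creep '-0.1 -0.05 0.5 0 -0.2 0 3.3; -0.1 -0.05 1.5 0 -0.2 0 3.3; -0.1 -0.05 2.4 0 -0.2 0 3.3; -0.1 -0.05 2.5 0 -0.2 0 3.3; -0.1 -0.05 2.5 0 -0.2 0 3.3; -0.1 -0.05 2.5 0 -0.2 0 3.3'
python3 - <<'E'
from h import *
snap('wrist','w21.png'); to([625.2,-198.9,117],165)
i=np.load('pics/w21.png.npy',allow_pickle=True).item();s=r.sense();p=s['tool_pos']
c=(625.3,-198.9)
over('w21.png','o21.png',i,[(c,114,22),(c,114,14.5),(p,p[2]-2.4,18.5),(p,p[2]-20.4,12)],(260,390,190,330),4)
for n,cr in(('scene',(260,340,110,195)),('side',(300,370,85,170))):
    snap(n,n+'6.png');over(n+'6.png','o2_'+n+'.png',None,[],cr,5)
a=[cv2.imread('pics/o2_%s.png'%n) for n in('scene','side')]
cv2.imwrite('pics/o21s.png',np.hstack(a))
E
```

```text
time: 23.95
tool_pos: [624.9, -198.8, 140.4]
tcp_rot: [-180.0, 0.0, 164.7]
ft_force: [-0.1, 0.5, -0.8]
finger_gap: 35.9
t 24.0 at [ 625.  -198.9  140.6] [-180.     0.   164.7] gap 36.2 j [-22.  19.  81.  -0.  79. -97.] F [-0.2  0.9 -0.5]
  shift cm [-0.02  0.    2.36] turn [-0.   0.  -0.3] steps 0.5
```

View pics/o21.png

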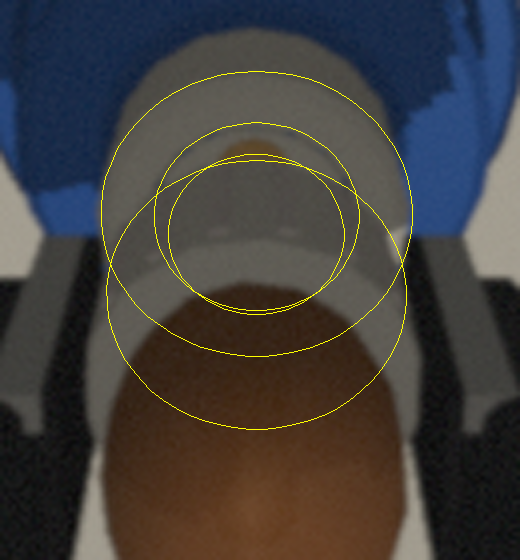

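View pics/o21s.png

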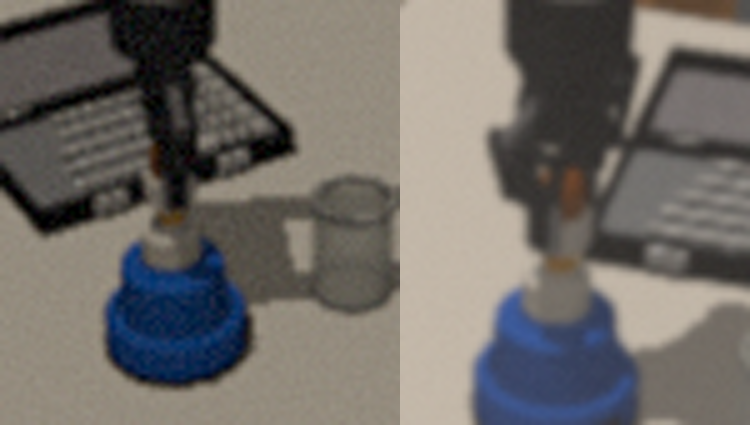

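```bash
python3 -m creep '-0.05 0 0.4 0 0 0 3.3; -0.05 0 0.7 0 0 0 3.3; -0.05 0 1 0 0 0 3.3; -0.05 0 1.2 0 0 0 3.3; -0.05 0 1.3 0 0 0 3.3; -0.05 0 1.3 0 0 0 3.3'; python3 -c "
from h import *
to([625.5,-198.9,116.5],165)"
```

```text
time: 24.7
tool_pos: [625.4, -198.9, 127.4]
tcp_rot: [-180.0, 0.0, 164.7]
ft_force: [-0.1, -0.6, -0.7]
finger_gap: 35.4
t 24.7 at [ 625.4 -198.9  127.4] [-180.     0.   164.7] gap 35.4 j [-22.  20.  82.  -0.  78. -97.] F [-0.1 -0.6 -0.7]
  shift cm [-0.01  0.01  1.09] turn [-0.   0.  -0.3] steps 0.2
```

Underside is at about 107 mm, 7 mm into the socket, and there is no force. Continuing.

```bash
python3 -m creep '0 0 0.4 0 0 0 3.3; 0 0 0.7 0 0 0 3.3; 0 0 0.9 0 0 0 3.3; 0 0 1.0 0 0 0 3.3; 0 0 1.1 0 0 0 3.3;0 0 1.2 0 0 0 3.3; 0 0 1.2 0 0 0 3.3'; python3 -c "
from h import *
to([625.5,-198.9,116.5],165)"
```

```text
time: 25.4
tool_pos: [625.7, -199.0, 116.6]
tcp_rot: [-180.0, 0.1, 164.7]
ft_force: [-3.0, 1.2, 6.9]
finger_gap: 36.1
t 25.4 at [ 625.7 -199.   116.6] [-1.800e+02  1.000e-01  1.647e+02] gap 36.1 j [-22.  20.  82.  -0.  77. -97.] F [-3.   1.2  6.9]
  shift cm [0.03 0.01 0.01] turn [-0.   0.1 -0.3] steps 0.0
```

Home at 116.6 as expected, with 7 N of contact. Releasing.

```bash
python3 -m creep '0 0 0.05 0 0 0 3.3; 0 0 0.05 0 0 0 4; 0 0 0.05 0 0 0 5; 0 0 0.05 0 0 0 6; 0 0 0 0 0 0 6.2; 0 0 -1 0 0 0 6.2; 0 0 -3 0 0 0 6.2; 0 0 -6 0 0 0 6.2; 0 0 -10 0 0 0 6.2; 0 0 -11 0 0 0 6.2; 0 0 -11 0 0 0 6.2;0 0 -11 0 0 0 6.2';python3 - <<'E'
from h import *
snap('wrist','w22.png'); to([470,-193,230],165)
for n,cr in(('scene',(260,340,110,195)),('side',(300,370,85,170))):
    snap(n,n+'7.png');over(n+'7.png','o2_'+n+'.png',None,[],cr,5)
a=[cv2.imread('pics/o2_%s.png'%n) for n in('scene','side')]
cv2.imwrite('pics/o22s.png',np.hstack(a))
E
```

```text
time: 26.6
tool_pos: [625.3, -198.8, 225.9]
tcp_rot: [-180.0, 0.0, 164.7]
ft_force: [-0.8, -0.4, -1.5]
finger_gap: 61.9
t 26.65 at [ 624.8 -198.6  224.7] [-1.800e+02 -1.000e-01  1.647e+02] gap 62.4 j [-22.  16.  76.  -0.  88. -97.] F [-0.6  0.2 -0.9]
  shift cm [15.08 -3.54 -0.51] turn [-0.  -0.1 -0.3] steps 3.1
```

View pics/w22.png

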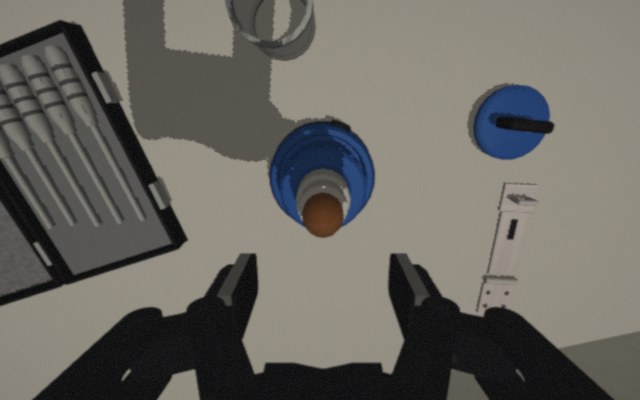

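View pics/o22s.png

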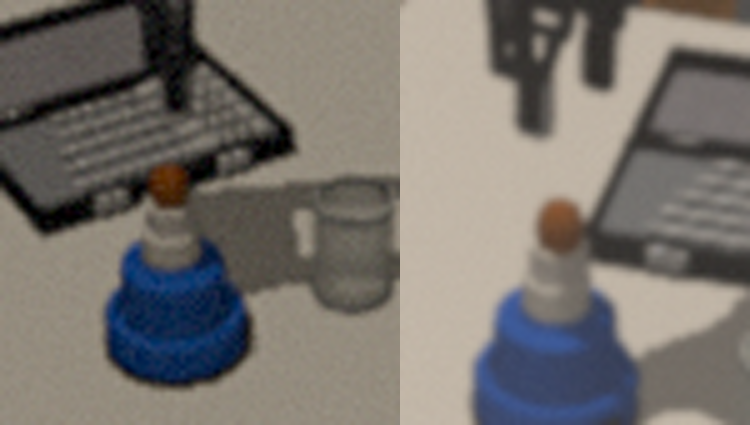

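```bash
python3 -m creep '15.1 -3.5 -0.5 0 0 0 8.5; 15.1 -3.5 -0.5 0 0 0 8.5; 15.1 -3.5 -0.5 0 0 0 8.5; 15.1 -3.5 -0.5 0 0 0 8.5; 15.1 -3.5 -0.5 0 0 0 8.5; 15.1 -3.5 -0.5 0 0 0 8.5; 15.1 -3.5 -0.5 0 0 0 8.5; 15.1 -3.5 -0.5 0 0 0 8.5'
python3 - <<'E'
from h import *
snap('wrist','w23.png'); to([470,-193,55],165)
E
```

```text
time: 27.55
tool_pos: [470.7, -192.5, 229.4]
tcp_rot: [-180.0, -0.1, 164.7]
ft_force: [-0.3, 0.3, -0.7]
finger_gap: 85.2
t 27.6 at [ 470.5 -192.5  229.4] [-1.800e+02 -1.000e-01  1.647e+02] gap 85.1 j [ -28.   -7.  100.   -0.   87. -103.] F [-0.7  0.3 -0.1]
  shift cm [-1.000e-02 -6.000e-02  1.744e+01] turn [-0.  -0.1 -0.3] steps 3.5
```

View pics/w23.png

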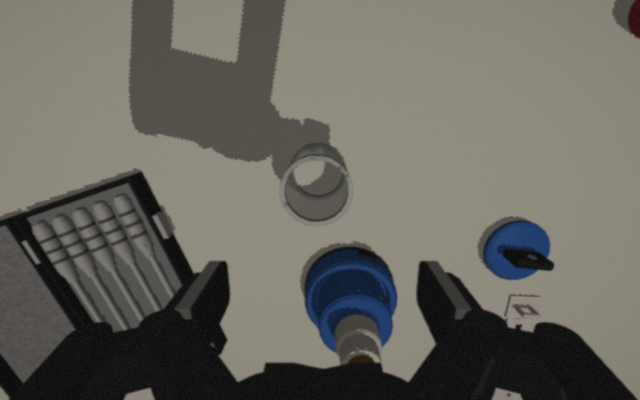

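Run:
```python
from h import *
i=np.load('pics/w23.png.npy',allow_pickle=True).item()
c=px(i,(316,189.5),90);print(c)
over('w23.png','o23.png',i,[(c,90,33),(c,90,29),(c,0,33)],(260,375,120,240),5)
to([c[0],c[1],55],165)
```

```text
[ 467.58133628 -198.51654368   90.        ]
t 27.6 at [ 470.5 -192.5  229.4] [-1.800e+02 -1.000e-01  1.647e+02] gap 85.1 j [ -28.   -7.  100.   -0.   87. -103.] F [-0.7  0.3 -0.1]
  shift cm [ 0.08 -0.66 17.44] turn [-0.  -0.1 -0.3] steps 3.5
```

View pics/o23.png

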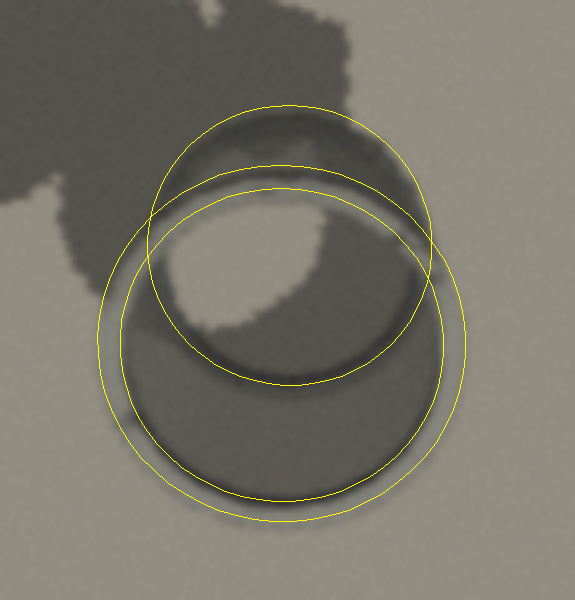

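```bash
python3 -m creep '0.1 -0.5 4 0 0 0 8.5; 0.1 -0.5 8 0 0 0 8.5; 0.1 -0.5 12 0 0 0 8.5; 0.1 -0.5 12.8 0 0 0 8.5; 0.1 -0.5 12.8 0 0 0 8.5'
python3 - <<'E'
from h import *
snap('wrist','w24.png'); to([468,-197,55],165)
E
```

```text
time: 28.1
tool_pos: [467.1, -196.3, 100.1]
tcp_rot: [180.0, -0.4, 164.8]
ft_force: [0.1, -0.1, 1.1]
finger_gap: 85.3
t 28.15 at [ 468.5 -197.   102.2] [-180.    -0.2  164.8] gap 84.5 j [ -29.   -1.  108.   -0.   73. -103.] F [-0.4  0.2  0.3]
  shift cm [ 0.03 -0.01  4.72] turn [-0.  -0.2 -0.2] steps 0.9
```

View pics/w24.png

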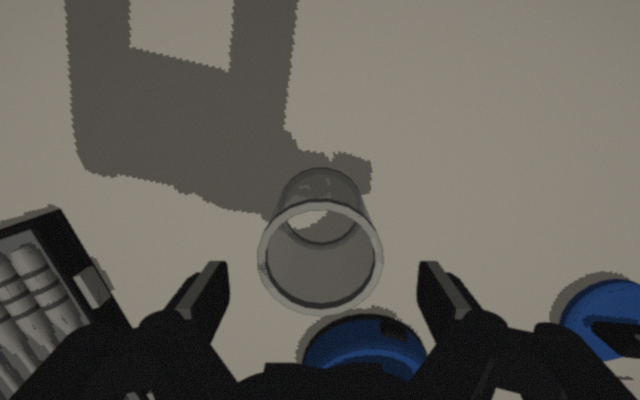

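```bash
python3 -m creep '0 -0.15 2 0 -0.2 0 8.5; 0 -0.15 4 0 -0.2 0 8.5; 0 -0.15 4.7 0 -0.2 0 8.5; 0 -0.15 4.7 0 -0.2 0 8.5; 0 -0.15 4.7 0 -0.2 0 8.5'
python3 - <<'E'
from h import *
snap('wrist','w25.png'); to([468,-197,55],165)
i=np.load('pics/w25.png.npy',allow_pickle=True).item();p=r.sense()['tool_pos']
over('w25.png','o25.png',i,[(p,90,33),(p,90,29)],(220,430,190,390),3)
E
```

```text
time: 28.65
tool_pos: [469.2, -199.1, 57.1]
tcp_rot: [-180.0, 0.2, 164.8]
ft_force: [0.1, -0.7, -0.1]
finger_gap: 85.0
t 28.7 at [ 469.2 -199.1   57.1] [-180.     0.2  164.8] gap 85.1 j [ -29.    2.  110.    0.   68. -104.] F [-0.5 -0.6  0.2]
  shift cm [0.17 0.17 0.21] turn [-0.   0.2 -0.2] steps 0.1
```

View pics/o25.png

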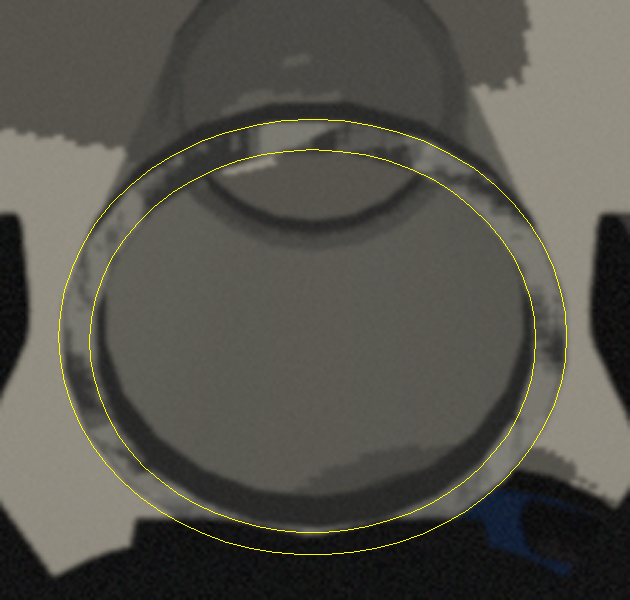

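```bash
python3 -m creep '0.1 0 0.1 0 0.2 0 6.2; 0.1 0 0.1 0 0.2 0 6.2; 0.1 0 0.1 0 0.2 0 6.2; 0.1 0 0.1 0 0.2 0 6.2; 0.1 0 0.1 0 0.2 0 6.2; 0.1 0 0.1 0 0.2 0 6.2; 0.1 0 0.1 0 0.2 0 6.2' 30; python3 -c "
from h import *
to([468,-199,55],165)"
python3 -m creep '0 0 -1 0 0 0 6.2; 0 0 -3 0 0 0 6.2; 0 0 -7 0 0 0 6.2; 0 0 -11 0 0 0 6.2; 0 0 -15 0 0 0 6.2; 0 0 -19 0 0 0 6.2; 0 0 -19.5 0 0 0 6.2; 0 0 -19.5 0 0 0 6.2; 0 0 -19.5 0 0 0 6.2';python3 - <<'E'
from h import *
snap('wrist','w26.png'); to([625.4,-198.9,250],165)
i=np.load('pics/w26.png.npy',allow_pickle=True).item();p=r.sense()['tool_pos']
over('w26.png','o26.png',i,[(p,p[2]+35,33),(p,p[2]+35,29),(p,p[2]-55,33)],(220,430,160,390),3)
E
```

```text
time: 29.4
tool_pos: [469.4, -199.4, 57.8]
tcp_rot: [-179.9, 0.1, 164.8]
ft_force: [-1.1, 2.2, 6.4]
finger_gap: 65.8
t 29.4 at [ 469.4 -199.4   57.8] [-1.799e+02  1.000e-01  1.648e+02] gap 65.8 j [ -29.    3.  109.   -0.   68. -103.] F [-1.1  2.2  6.4]
  shift cm [ 0.15 -0.    0.28] turn [-0.1  0.1 -0.2] steps 0.1
time: 30.3
tool_pos: [468.5, -198.7, 251.8]
tcp_rot: [-179.9, 0.1, 164.8]
ft_force: [-0.7, 0.4, -1.2]
finger_gap: 66.0
t 30.35 at [ 468.1 -198.5  251. ] [-180.    -0.   164.8] gap 66.1 j [ -29.   -7.   98.   -0.   89. -103.] F [ 0.2  0.6 -0.6]
  shift cm [-15.18   4.1    0.1 ] turn [-0.  -0.  -0.2] steps 3.1
```

View pics/o26.png

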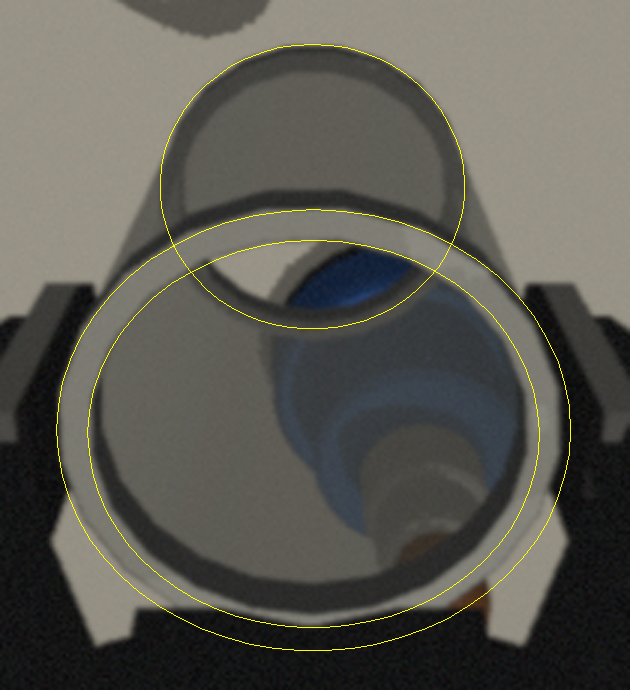

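```bash
python3 -m creep '-15.2 4.1 0 0 0 0 6.2; -15.2 4.1 0 0 0 0 6.2; -15.2 4.1 0 0 0 0 6.2; -15.2 4.1 0 0 0 0 6.2; -15.2 4.1 0 0 0 0 6.2; -15.2 4.1 0.5 0 0 0 6.2; -15.2 4.1 1 0 0 0 6.2; -15.2 4.1 1 0 0 0 6.2; -15.2 4.1 1 0 0 0 6.2'
python3 - <<'E'
from h import *
snap('wrist','w27.png'); to([625.6,-198.9,142],165)
for n,cr in(('scene',(260,340,90,195)),('side',(300,370,65,170))):
    snap(n,n+'8.png');over(n+'8.png','o2_'+n+'.png',None,[],cr,5)
a=[cv2.imread('pics/o2_%s.png'%n) for n in('scene','side')]
cv2.imwrite('pics/o27s.png',np.hstack(a))
E
```

```text
time: 31.25
tool_pos: [624.8, -199.1, 241.6]
tcp_rot: [-180.0, 0.0, 164.7]
ft_force: [0.4, 0.2, -1.2]
finger_gap: 65.9
t 31.3 at [ 625.1 -199.1  241.9] [-180.     0.   164.7] gap 65.8 j [-22.  16.  75.  -0.  89. -97.] F [ 0.7 -0.6 -1. ]
  shift cm [-0.03  0.04  9.99] turn [-0.   0.  -0.3] steps 2.0
```

View pics/w27.png

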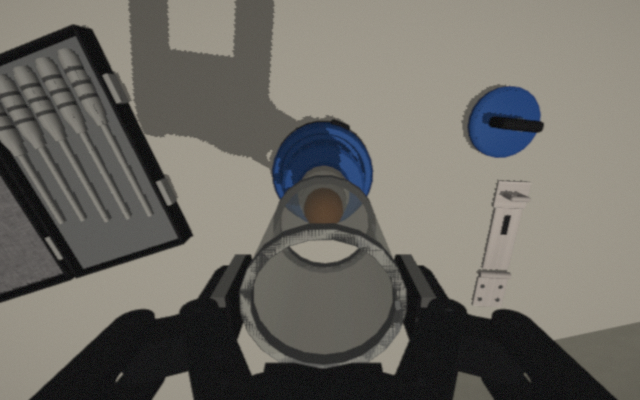

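View pics/o27s.png

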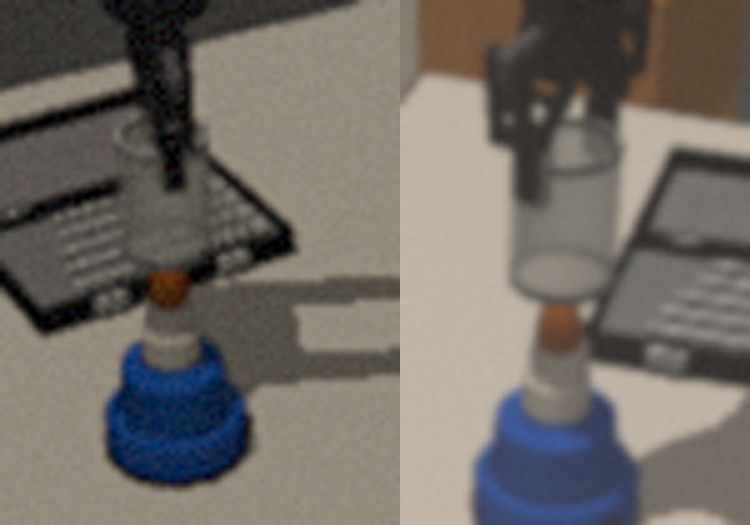

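Aligned in all three views. Lowering.

```bash
python3 -m creep '0 0 1 0 0 0 6.2; 0 0 2 0 0 0 6.2; 0 0 3.2 0 0 0 6.2; 0 0 4.4 0 0 0 6.2; 0 0 5.6 0 0 0 6.2; 0 0 6.6 0 0 0 6.2; 0 0 7.4 0 0 0 6.2; 0 0 8 0 0 0 6.2; 0 0 8.6 0 0 0 6.2; 0 0 8.8 0 0 0 6.2; 0 0 8.8 0 0 0 6.2'; python3 -c "
from h import *
to([625.6,-199,142],165)"
```

```text
time: 32.5
tool_pos: [625.4, -199.2, 153.6]
tcp_rot: [-180.0, 0.0, 164.7]
ft_force: [-0.7, 0.4, 0.4]
finger_gap: 65.9
t 32.5 at [ 625.4 -199.2  153.6] [-180.     0.   164.7] gap 65.9 j [-22.  19.  81.  -0.  81. -97.] F [-0.7  0.4  0.4]
  shift cm [-0.01  0.02  1.16] turn [-0.   0.  -0.3] steps 0.2
```

```bash
python3 -m creep '0 0 0.4 0 0 0 6.2; 0 0 0.7 0 0 0 6.2; 0 0 0.9 0 0 0 6.2; 0 0 1.1 0 0 0 6.2; 0 0 1.2 0 0 0 6.2; 0 0 1.25 0 0 0 6.2; 0 0 1.25 0 0 0 6.2'; python3 -c "
from h import *
to([625.6,-199,142],165)"
```

```text
time: 33.2
tool_pos: [625.8, -199.3, 142.0]
tcp_rot: [-180.0, 0.1, 164.7]
ft_force: [-0.5, 0.5, 5.7]
finger_gap: 66.2
t 33.2 at [ 625.8 -199.3  142. ] [-1.800e+02  1.000e-01  1.647e+02] gap 66.2 j [-22.  19.  81.  -0.  80. -97.] F [-0.5  0.5  5.7]
  shift cm [ 0.02  0.02 -0.  ] turn [-0.   0.1 -0.3] steps 0.0
```

On the deck at 142.0, the predicted height. Releasing and rising.

```bash
python3 -m creep '0 0 0.03 0 0 0 6.2; 0 0 0.03 0 0 0 7; 0 0 0.03 0 0 0 8; 0 0 0 0 0 0 8.5; 0 0 0 0 0 0 8.5; 0 0 -1 0 0 0 8.5; 0 0 -3 0 0 0 8.5; 0 0 -6 0 0 0 8.5; 0 0 -10 0 0 0 8.5; 0 0 -10 0 0 0 8.5; 0 0 -10 0 0 0 8.5;0 0 -10 0 0 0 8.5';python3 - <<'E'
from h import *
snap('wrist','w28.png'); to([622,18,200],165)
for n,cr in(('scene',(260,340,110,195)),('side',(300,370,85,170))):
    snap(n,n+'9.png');over(n+'9.png','o2_'+n+'.png',None,[],cr,5)
a=[cv2.imread('pics/o2_%s.png'%n) for n in('scene','side')]
cv2.imwrite('pics/o28s.png',np.hstack(a))
E
```

```text
time: 34.4
tool_pos: [625.2, -199.0, 241.2]
tcp_rot: [-180.0, 0.0, 164.7]
ft_force: [-0.2, -0.1, 0.3]
finger_gap: 84.9
t 34.45 at [ 624.9 -198.8  240.5] [-180.    -0.   164.7] gap 84.9 j [-22.  16.  75.  -0.  89. -97.] F [-0.4  0.3  0. ]
  shift cm [ 5.99 20.84  4.04] turn [-0.  -0.  -0.3] steps 4.4
```

View pics/w28.png

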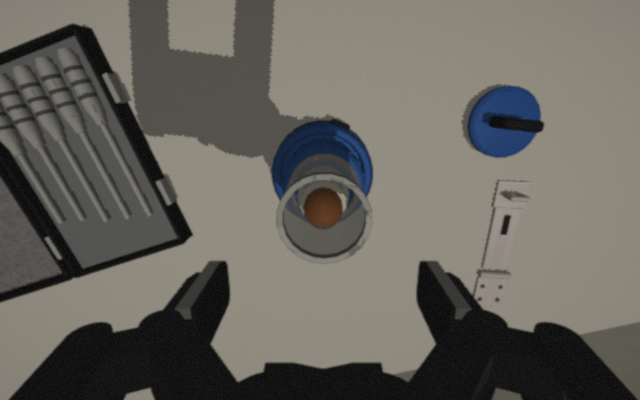

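View pics/o28s.png

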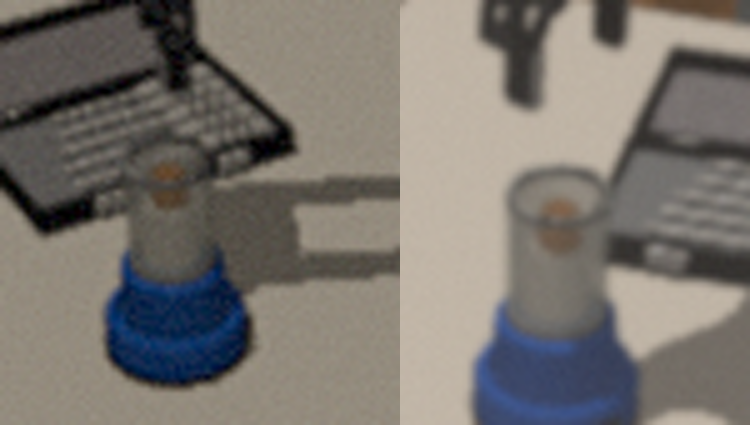

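Run:
```python
from h import *
cv2.imwrite('pics/c28.png',cv2.resize(cv2.imread('pics/w28.png')[75:170,455:560],None,fx=6,fy=6,interpolation=cv2.INTER_CUBIC))
to([622,18,190],77.5)
```

```text
t 34.55 at [ 624.9 -198.8  240.2] [-1.800e+02 -1.000e-01  1.647e+02] gap 85.0 j [-22.  16.  75.  -0.  89. -97.] F [ 0.1 -0.2 -0.3]
  shift cm [ 5.98 20.84  5.02] turn [-0.1 -0.  87.2] steps 4.5
```

View pics/c28.png

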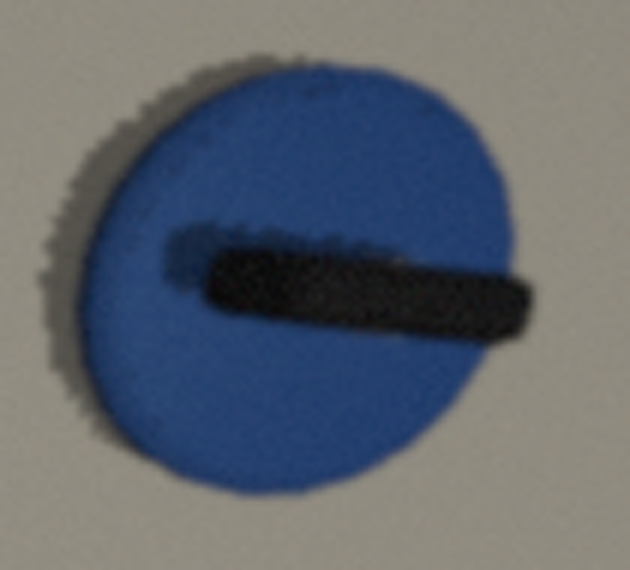

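```bash
python3 -m creep '5.98 20.84 0 0 0 20 6; 5.98 20.84 0 0 0 40 6; 5.98 20.84 0 0 0 60 6; 5.98 20.84 2 0 0 87 6; 5.98 20.84 5 0 0 87 6; 5.98 20.84 5 0 0 87 6; 5.98 20.84 5 0 0 87 6; 5.98 20.84 5 0 0 87 6; 5.98 20.84 5 0 0 87 6; 5.98 20.84 5 0 0 87 6; 5.98 20.84 5 0 0 87 6; 5.98 20.84 5 0 0 87 6; 5.98 20.84 5 0 0 87 6; 5.98 20.84 5 0 0 87 6'
python3 - <<'E'
from h import *
snap('wrist','w29.png'); to([622,18,33],77.5)
E
```

```text
time: 35.95
tool_pos: [621.7, 18.0, 189.8]
tcp_rot: [-179.9, 0.0, 77.8]
ft_force: [-1.0, 0.4, 1.0]
finger_gap: 59.7
t 36.0 at [621.8  17.9 189.9] [-179.9    0.    77.8] gap 60.1 j [-3. 12. 84. -0. 84.  9.] F [ 0.2 -0.4  0.2]
  shift cm [ 0.02  0.04 15.69] turn [-0.1  0.   0.3] steps 3.1
```

View pics/w29.png

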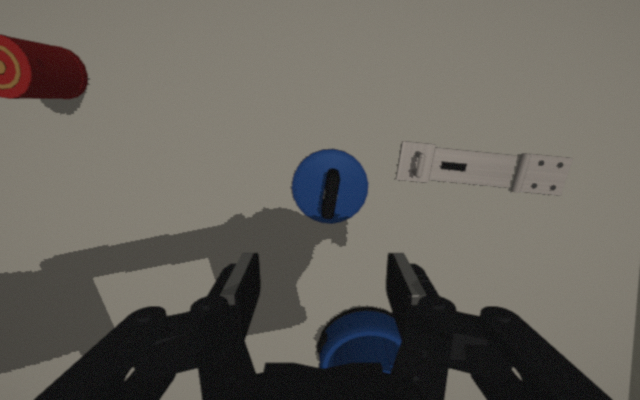

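Run:
```python
from h import *
i=np.load('pics/w29.png.npy',allow_pickle=True).item()
c=px(i,(330,186.5),18);print(c)
over('w29.png','o29.png',i,[(c,18,39),(c,8,39)],(280,380,135,235),6)
```

```text
[626.65209719  11.06319241  18.        ]
```

View pics/o29.png

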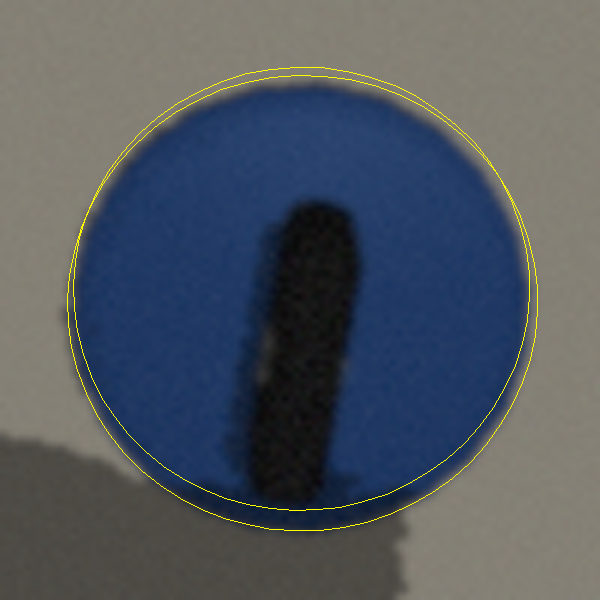

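```bash
python3 -c "
from h import *
to([627,10.8,90],70.3)"
python3 -m creep '-0.6 0.6 3 0 0 7.5 4.5; -0.6 0.6 6 0 0 7.5 4.5; -0.6 0.6 9 0 0 7.5 4.5; -0.6 0.6 10 0 0 7.5 4.5; -0.6 0.6 10 0 0 7.5 4.5; -0.6 0.6 10 0 0 7.5 4.5';python3 - <<'E'
from h import *
snap('wrist','w30.png'); to([627,10.8,24],70.3)
E
```

```text
t 36.0 at [621.8  17.9 189.9] [-179.9    0.    77.8] gap 60.1 j [-3. 12. 84. -0. 84.  9.] F [ 0.2 -0.4  0.2]
  shift cm [-0.58  0.67  9.99] turn [-0.1  0.   7.5] steps 2.0
time: 36.6
tool_pos: [627.1, 10.8, 91.4]
tcp_rot: [-180.0, 0.0, 70.3]
ft_force: [-0.1, 0.0, 1.2]
finger_gap: 45.1
t 36.65 at [627.6  10.8  92.1] [179.9  -0.   70.3] gap 44.9 j [-4. 17. 89. -0. 74. 16.] F [-0.1  0.5 -0.1]
  shift cm [-0.02 -0.07  6.81] turn [ 0.1 -0.   0. ] steps 1.4
```

View pics/w30.png

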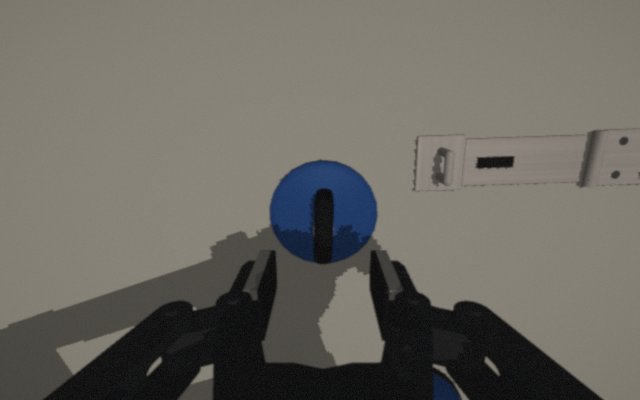

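Run:
```python
from h import *
i=np.load('pics/w30.png.npy',allow_pickle=True).item()
c=px(i,(323.5,212),18);print(c)
over('w30.png','o30.png',i,[(c,18,39),(c,8,39)],(260,390,150,280),5)
to([c[0],c[1],24],70.3)
```

```text
[627.56311886  12.2560717   18.        ]
t 36.65 at [627.6  10.8  92.1] [179.9  -0.   70.3] gap 44.9 j [-4. 17. 89. -0. 74. 16.] F [-0.1  0.5 -0.1]
  shift cm [ 0.14 -0.07  6.81] turn [ 0.1 -0.   0. ] steps 1.4
```

View pics/o30.png

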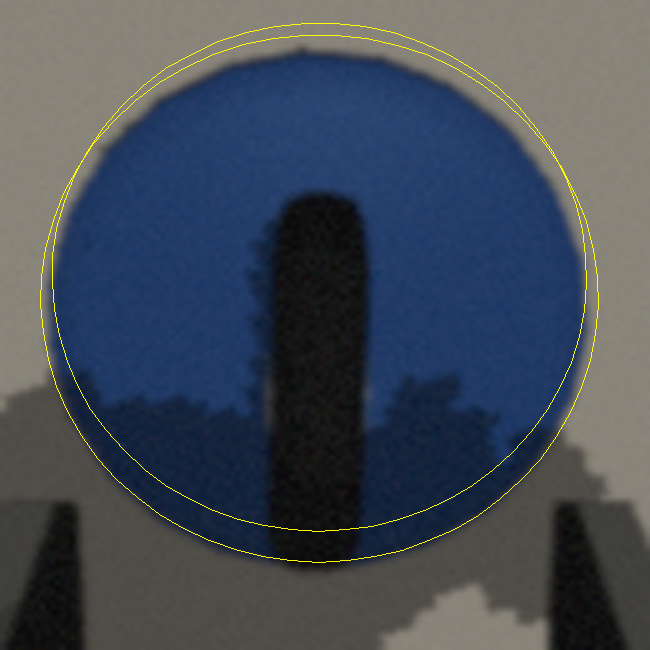

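```bash
python3 -m creep '0 0 3 0 0 0 4.5; 0 0 5.5 0 0 0 4.5; 0 0 6.6 0 0 0 4.5; 0 0 6.8 0 0 0 4.5; 0 0 6.8 0 0 0 4.5; 0 0 6.8 0 0 0 0.8; 0 0 6.8 0 0 0 0.8; 0 0 6.8 0 0 0 0.8; 0 0 6.8 0 0 0 0.8; 0 0 6.8 0 0 0 0.8; 0 0 6.8 0 0 0 0.8; 0 0 6.8 0 0 0 0.8; 0 0 6.8 0 0 0 0.8' 40;python3 - <<'E'
from h import *
snap('wrist','w31.png'); to([627,10.8,24],70.3)
E
python3 -m creep '0 0 -1 0 0 0 0.8; 0 0 -3 0 0 0 0.8; 0 0 -7 0 0 0 0.8; 0 0 -11 0 0 0 0.8; 0 0 -15 0 0 0 0.8; 0 0 -19 0 0 0 0.8; 0 0 -22 0 0 0 0.8; 0 0 -22 0 0 0 0.8; 0 0 -22 0 0 0 0.8; 0 0 -22 0 0 0 0.8'
python3 - <<'E'
from h import *
snap('wrist','w32.png'); to([625.6,-199.1,235],70.3)
E
```

```text
time: 37.95
tool_pos: [628.7, 10.7, 25.5]
tcp_rot: [179.8, -0.0, 70.3]
ft_force: [-0.4, -0.4, 6.0]
finger_gap: 11.0
t 38.0 at [628.7  10.7  25.5] [179.8  -0.   70.3] gap 11.2 j [-4. 22. 91. -0. 67. 16.] F [-1.3  0.8  6.1]
  shift cm [-0.05 -0.16  0.15] turn [ 0.2 -0.   0. ] steps 0.0
time: 39.0
tool_pos: [627.0, 10.9, 243.7]
tcp_rot: [180.0, 0.0, 70.3]
ft_force: [0.2, 0.0, -1.2]
finger_gap: 11.4
t 39.05 at [626.8  10.9 243.2] [-180.     0.    70.3] gap 11.2 j [-4. 11. 80. -0. 89. 16.] F [-0.4 -0.  -1.3]
  shift cm [-19.81   6.96   0.82] turn [-0.  0.  0.] steps 4.2
```

View pics/w31.png

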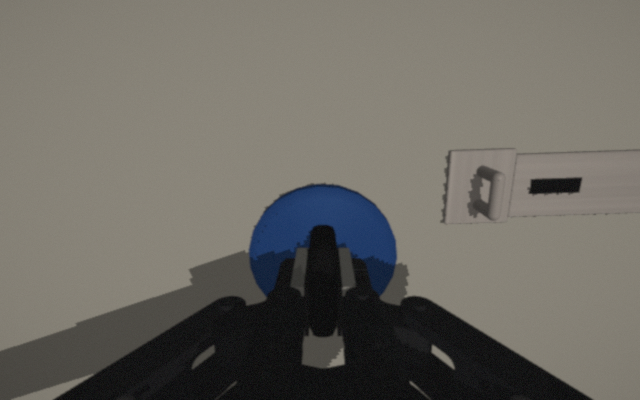

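View pics/w32.png

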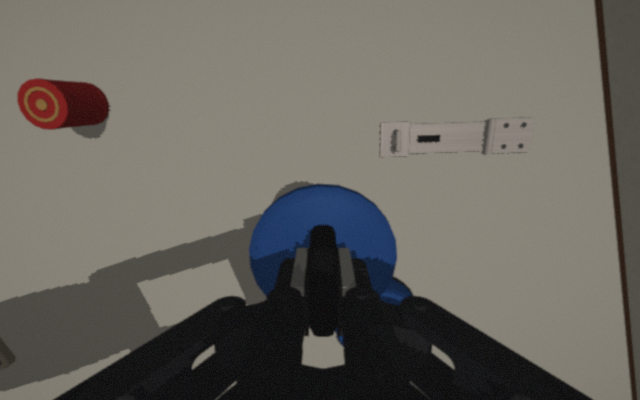

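Run:
```python
from h import *
i=np.load('pics/w32.png.npy',allow_pickle=True).item();p=np.array([627,10.9,243.7])
over('w32.png','o32.png',i,[(p,p[2]-7.5,39),(p,p[2]-17.5,39),(p,p[2]+24.5,6)],(230,415,170,350),4)
```

```text
(no output)
```

View pics/o32.png

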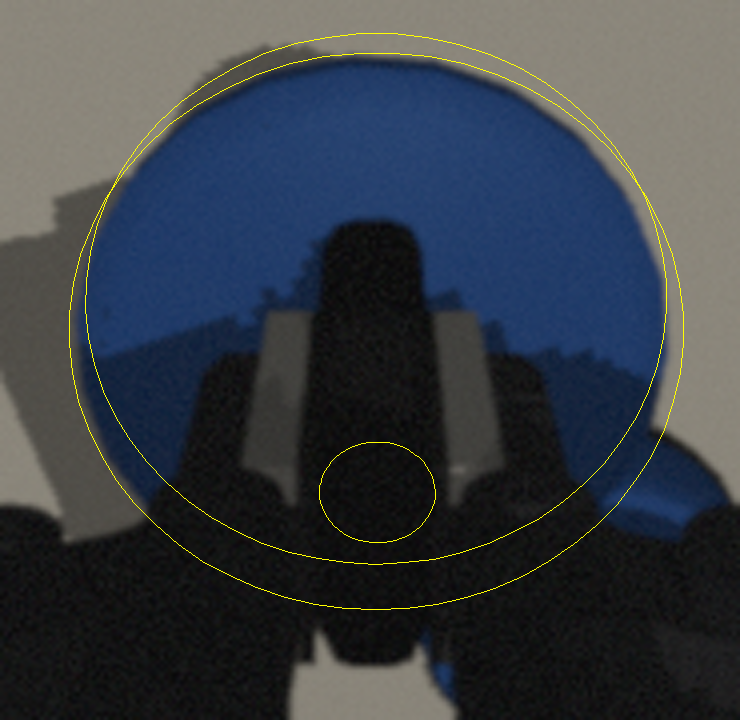

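```bash
python3 -m creep '-19.8 7 0 0 0 0 0.8; -19.8 7 0 0 0 0 0.8; -19.8 7 0 0 0 0 0.8; -19.8 7 0 0 0 0 0.8; -19.8 7 0 0 0 0 0.8; -19.8 7 0 0 0 0 0.8; -19.8 7 0 0 0 0 0.8; -19.8 7 0 0 0 0 0.8; -19.8 7 0 0 0 0 0.8; -19.8 7 0 0 0 0 0.8'
python3 - <<'E'
from h import *
snap('wrist','w33.png'); to([625.6,-199.1,192],70.3)
for n,cr in(('scene',(260,340,90,195)),('side',(300,370,65,170))):
    snap(n,n+'10.png');over(n+'10.png','o2_'+n+'.png',None,[],cr,5)
a=[cv2.imread('pics/o2_%s.png'%n) for n in('scene','side')]
cv2.imwrite('pics/o33s.png',np.hstack(a))
E
```

```text
time: 40.05
tool_pos: [626.3, -197.8, 243.4]
tcp_rot: [-180.0, 0.0, 70.4]
ft_force: [-0.4, -0.3, -0.4]
finger_gap: 11.4
t 40.1 at [ 626.3 -198.1  243.4] [-180.     0.    70.4] gap 11.1 j [-22.  16.  74.  -0.  90.  -2.] F [-0.1  0.1 -0.7]
  shift cm [-0.12 -0.03  5.14] turn [-0.   0.   0.1] steps 1.0
```

View pics/o33s.png

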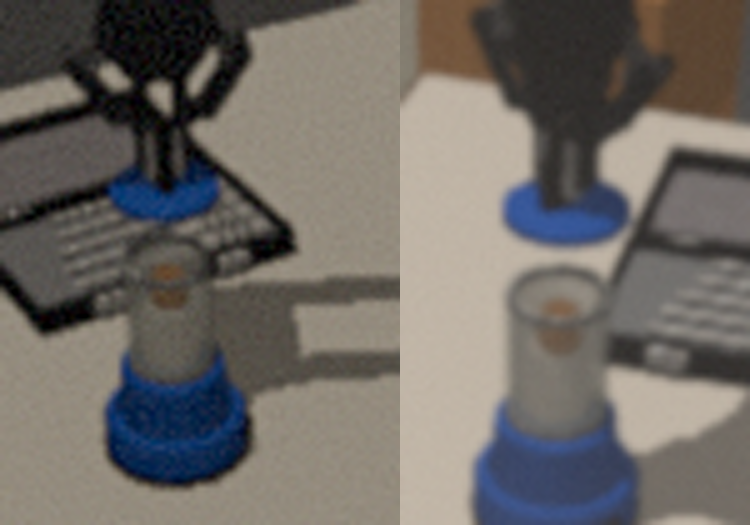

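View pics/w33.png

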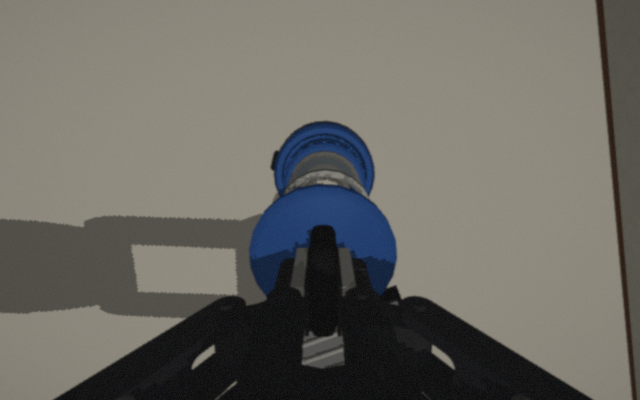

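Run:
```python
from h import *
a=[]
for n,cr in(('scene',(270,320,105,160)),('side',(310,360,85,140))):
    i=imaging.camera_info(n); c=(626.3,-198.1);g=(625.6,-199.1)
    over(n+'10.png','t.png',i,[(c,243.4-7.5,39),(c,243.4-17.5,39),(g,174,33)],cr,8); a.append(cv2.imread('pics/t.png'))
cv2.imwrite('pics/o33f.png',np.hstack(a))
```

```text
(no output)
```

View pics/o33f.png

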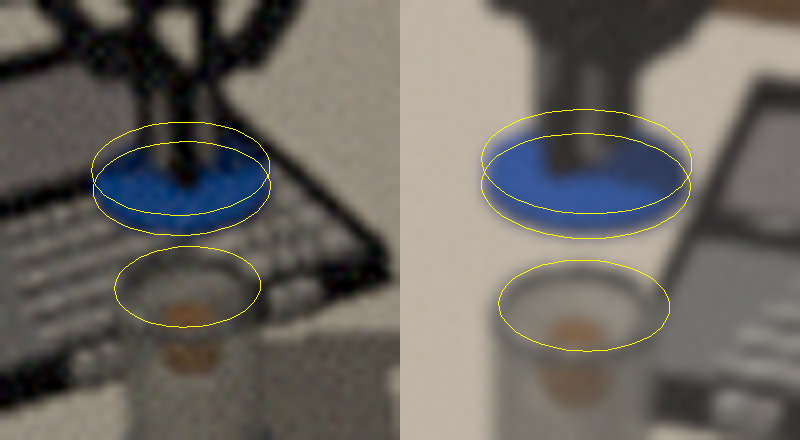

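```bash
python3 -m creep '0.1 0 1 0 0 0 0.8; 0.1 0 2 0 0 0 0.8; 0.1 0 3 0 0 0 0.8; 0.1 0 3.6 0 0 0 0.8; 0.1 0 3.6 0 0 0 0.8; 0.1 0 3.6 0 0 0 0.8; 0.1 0 3.6 0 0 0 0.8'
python3 - <<'E'
from h import *
a=[];snap('wrist','w34.png');p=r.sense()['tool_pos']
to([625.6,-198,192],70.3)
g=(625.6,-199.1)
for n,cr in(('scene',(270,320,115,170)),('side',(310,360,90,145))):
    _,i=snap(n,n+'11.png')
    over(n+'11.png','t.png',i,[],cr,8); a.append(cv2.imread('pics/t.png'))
cv2.imwrite('pics/o34.png',np.hstack(a))
i=np.load('pics/w34.png.npy',allow_pickle=True).item()
over('w34.png','o34w.png',i,[(p,p[2]-7.5,39),(p,p[2]-17.5,39),(g,174,33),(g,84,40),((625.6,-199.1),40,56)],(230,415,90,280),4)
E
```

```text
time: 40.9
tool_pos: [626.8, -197.8, 208.0]
tcp_rot: [179.9, 0.0, 70.3]
ft_force: [-0.5, -1.0, -1.3]
finger_gap: 11.1
t 40.95 at [ 626.9 -197.8  208.2] [179.9   0.   70.4] gap 11.4 j [-22.  17.  77.  -0.  86.  -2.] F [ 0.6 -0.3 -0.9]
  shift cm [-0.06 -0.12  1.62] turn [0.1 0.  0.1] steps 0.3
```

View pics/o34.png

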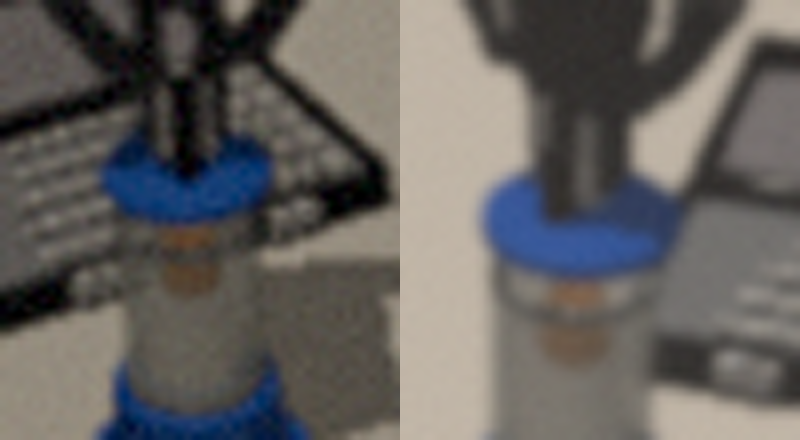

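View pics/o34w.png

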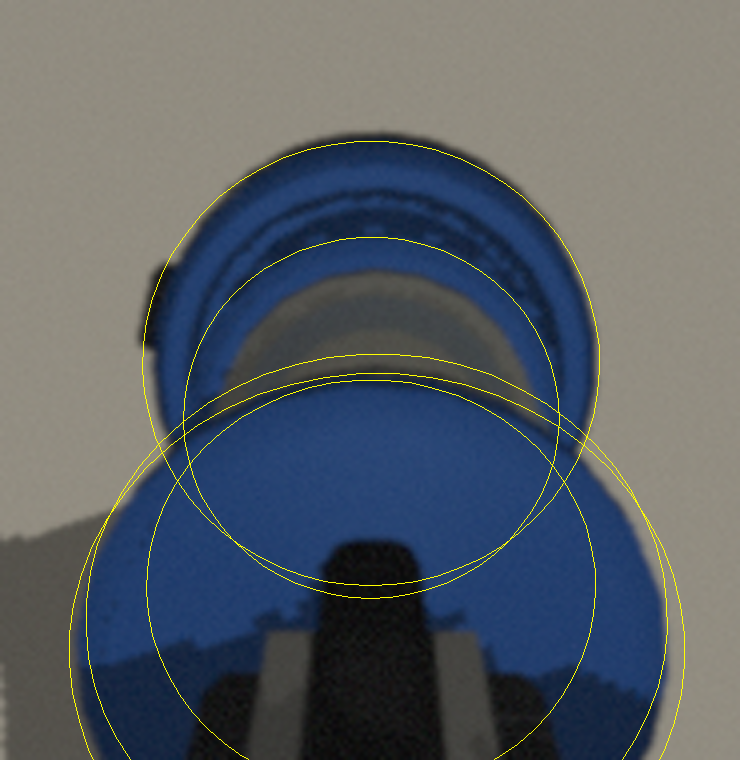

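```bash
python3 -m creep '0.24 -0.08 0 0 0 0 0.8; 0.24 -0.08 0.3 0 0 0 0.8; 0.24 -0.08 0.5 0 0 0 0.8; 0.24 -0.08 0.65 0 0 0 0.8; 0.24 -0.08 0.65 0 0 0 0.8'
python3 - <<'E'
from h import *
a=[]
to([625.6,-198,192],70.3)
for n,cr in(('scene',(270,320,115,170)),('side',(310,360,90,145))):
    _,i=snap(n,n+'12.png')
    over(n+'12.png','t.png',i,[],cr,8); a.append(cv2.imread('pics/t.png'))
cv2.imwrite('pics/o35.png',np.hstack(a))
E
```

```text
time: 41.55
tool_pos: [626.6, -195.1, 201.0]
tcp_rot: [180.0, 0.0, 70.4]
ft_force: [0.3, 0.6, -0.3]
finger_gap: 11.3
t 41.55 at [ 626.6 -195.1  201. ] [180.    0.   70.4] gap 11.3 j [-22.  17.  78.  -0.  85.  -2.] F [ 0.3  0.6 -0.3]
  shift cm [-0.3  0.   0.9] turn [0.  0.  0.1] steps 0.2
```

View pics/o35.png

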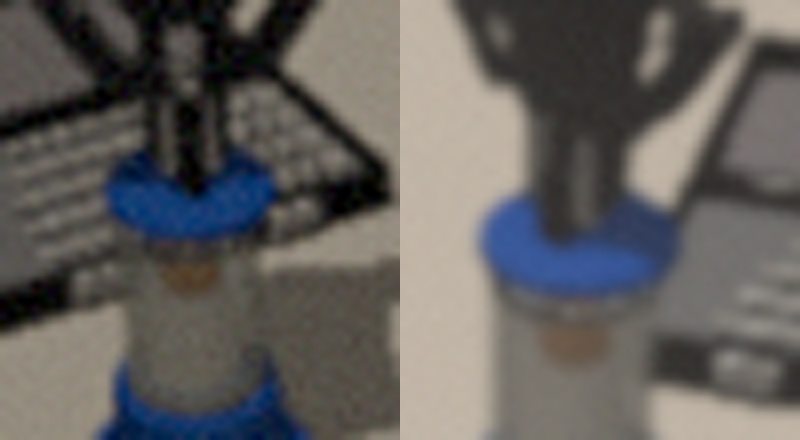

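```bash
python3 -m creep '0.03 0.08 0.2 0 0 0 0.8; 0.03 0.08 0.4 0 0 0 0.8; 0.03 0.08 0.5 0 0 0 0.8; 0.03 0.08 0.6 0 0 0 0.8; 0.03 0.08 0.6 0 0 0 0.8'; python3 -c "
from h import *
to([625.6,-198,191.5],70.3)"
```

```text
time: 42.15
tool_pos: [627.5, -195.2, 195.1]
tcp_rot: [180.0, 0.0, 70.4]
ft_force: [1.0, -0.2, -2.0]
finger_gap: 11.1
t 42.15 at [ 627.5 -195.2  195.1] [180.    0.   70.4] gap 11.1 j [-22.  17.  78.  -0.  85.  -2.] F [ 1.  -0.2 -2. ]
  shift cm [-0.33 -0.09  0.36] turn [0.  0.  0.1] steps 0.1
```

Spigot is 4 mm into the globe with no contact force. Going on.

```bash
python3 -m creep '0 0 0.15 0 0 0 0.8; 0 0 0.25 0 0 0 0.8; 0 0 0.35 0 0 0 0.8; 0 0 0.42 0 0 0 0.8; 0 0 0.45 0 0 0 0.8'
python3 - <<'E'
from h import *
a=[]
to([625.6,-198,191.5],70.3)
for n,cr in(('scene',(270,320,115,170)),('side',(310,360,90,145))):
    _,i=snap(n,n+'13.png')
    over(n+'13.png','t.png',i,[],cr,8); a.append(cv2.imread('pics/t.png'))
cv2.imwrite('pics/o36.png',np.hstack(a))
E
```

```text
time: 42.65
tool_pos: [627.7, -195.3, 191.5]
tcp_rot: [179.9, 0.0, 70.4]
ft_force: [-1.9, 1.4, 6.3]
finger_gap: 11.1
t 42.65 at [ 627.7 -195.3  191.5] [179.9   0.   70.4] gap 11.1 j [-22.  17.  78.  -0.  84.  -2.] F [-1.9  1.4  6.3]
  shift cm [-0.33 -0.11  0.  ] turn [0.1 0.  0.1] steps 0.1
```

View pics/o36.png

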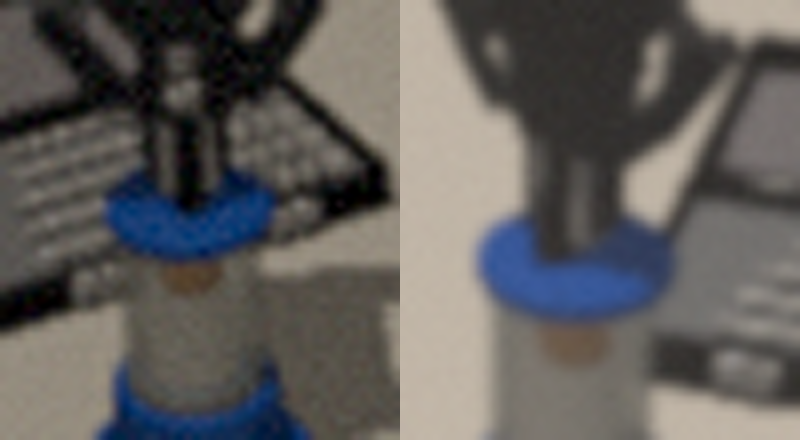

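Home at 191.5, as predicted, with 6 N. Release, rise, and check.

```bash
python3 -m creep '0 0 0.03 0 0 0 1.3; 0 0 0.03 0 0 0 2; 0 0 0.03 0 0 0 3; 0 0 0.03 0 0 0 4; 0 0 0 0 0 0 4; 0 0 -1 0 0 0 4; 0 0 -3 0 0 0 4; 0 0 -6 0 0 0 4; 0 0 -10 0 0 0 4; 0 0 -10 0 0 0 4; 0 0 -10 0 0 0 4; 0 0 -10 0 0 0 4'
python3 - <<'E'
from h import *
a=[];snap('wrist','w37.png')
to([625.6,-198,191.5],70.3)
for n,cr in(('scene',(262,332,95,200)),('side',(302,372,75,180))):
    _,i=snap(n,n+'14.png')
    over(n+'14.png','t.png',i,[],cr,5); a.append(cv2.imread('pics/t.png'))
cv2.imwrite('pics/o37.png',np.hstack(a))
E
```

```text
time: 43.95
tool_pos: [627.3, -195.1, 290.8]
tcp_rot: [180.0, 0.0, 70.4]
ft_force: [0.1, 0.2, -1.0]
finger_gap: 40.0
t 44.0 at [ 627.1 -195.   290. ] [-179.9    0.    70.3] gap 40.0 j [-22.  15.  70.  -0.  94.  -2.] F [-0.5 -0.9 -0.7]
  shift cm [-0.33 -0.03  9.85] turn [-0.1  0.   0. ] steps 2.0
```

View pics/o37.png

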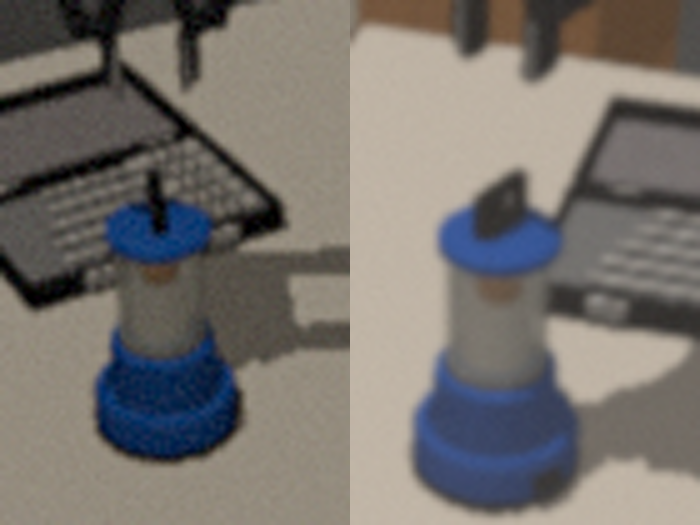

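View pics/w37.png

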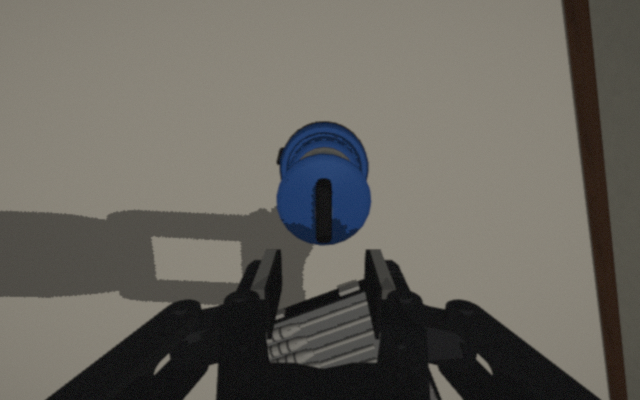

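View pics/scene14.png

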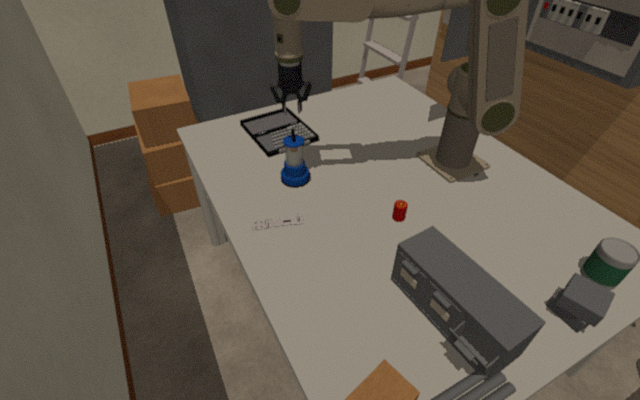

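The lantern stands complete and upright at (295,165), with the cap level on the globe. The bins, case, hasp and red look-alike are where they were, and the fingers are about 65 mm clear of the cap. Handing in.

```bash
python3 -c "
from bench import r
print(r.hand_in()); s=r.sense(); print(s['time'],s['ft_force'])"
```

```text
the job is handed in; nothing more can be done
None
the job is handed in; nothing more can be done
```

I rebuilt the lantern on its base in the required order (battery, lamp head, bulb, globe, cap) and handed it in at about 44 s of the 128 s. The hand-in gave no verdict.

- **Seating:** each part was lowered until it touched down at 6–11 N, within about 1 mm of the predicted height, before I released it.
- **Final pictures:** the stack is upright, with the cap level on the globe and the gripper well clear. The bins, case, hasp and red look-alike are, by eye, where they were.
- **Disagreements:** the views did not fully agree sideways. The wrist camera model drew objects about 4% too large. The scene and side views differed from it by up to about 4 mm, which I corrected for when placing the lamp head and cap. That leaves a centring error of perhaps 1–3 mm, most likely for the cap, against the 9 mm allowed.

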